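# Move the circuit cards from the card cage to the transport rack

## Task

The circuit cards in the aluminium card cage have to go into the dark plastic transport rack. Lift off the round retaining bar that lies across the cage and lay it level in the two V-blocks, let go of it, then draw every card straight up out of the cage by its top edge and stand it fully down in a slot of the transport rack, one card to a slot, any slot and either way round. When all the cards are across, lay the bar in the transport rack's two V notches so that it keeps the cards in; let no card fall over, and leave the other things on the board where they are.

Things in the scene. Friction and masses are not known exactly. Their poses are not given: they have to be found in the camera images.
- service_board: Board with a blue-grey mat laid level over the open chassis as a work surface, fixed, 452 (x) x 676 (y) mm. Origin: centre of its top, on which everything here stands, 0.21 m above the cart top (z = 0.21 m).
- cage: Card cage, fixed: bright aluminium floor and end plates, black side guides, 114 (x) x 210 (y) x 97 mm high. Origin: centre of its underside; y along the row of slots, z up. Slots at y = -63, -21, +21, +63 mm; a card in one lies in the cage's x-z plane and stands on the cage floor, 6 mm above the origin. Guides and notches are like the carrier's.
- carrier: Transport rack, loose, 1.5 kg: same size, floor height, slots, guides and notches as the cage, but all matt dark grey plastic; empty at the start. Origin: centre of its underside; y along the row of slots (y = -63, -21, +21, +63 mm), z up. A fully seated card has its origin at z = 6 mm here, on its slot's y, x = 0 within 3 mm.
- carrier_guides (a point): Centre of the transport rack's floor (z = 6 mm). In both racks guides hold a card's two upright edges up to 60 mm above the rack's underside: grooves 5 mm wide, flared above 48 mm to 17 mm; 96 mm between groove bottoms, flared above 46 mm to 109 mm. Guides stand at |x| = 39 to 57 mm, nothing between them. They reach 10.5 mm to each side of a slot's middle.
- carrier_seat (a point): Where the bar's origin lies when it rests in the transport rack: x = 0, y = 0 (5 mm play), z = 89 mm in its frame, bar along the rack's y. Both racks have end plates at y = +-101 mm, 8 mm thick, each with an upright V notch on top, sides at 45 degrees, mouth 33 mm wide at z = 97 mm. The bar passes 3 mm above the cards' tops.
- rest: Pair of steel V-blocks on one dark steel base strip, loose, 1 kg, 44 (x) x 226 (y) x 37 mm high. Origin: centre of its underside; y along the strip, z up. V-blocks at y = +-96 mm, 18 mm thick, V at x = 0, sides at 45 degrees, mouth 33 mm wide at z = 36.5 mm. The bar resting in both has its origin at x = 0, y = 0 (5 mm play), z = 28.5 mm.
- bar: Retaining bar: round steel rod, 12 mm in diameter, 242 mm long, 0.2 kg, dark sleeve of about the same diameter over the middle 70 mm, dark hexagonal collar 20 mm across at each end (inner faces at +-110 mm). Origin: on the axis at mid-length; y along the rod. It starts in the cage's V notches, at cage z = 89 mm, across the cards' tops.
- card1: Circuit card: red board 90 (x) x 3 (y) x 74 mm high, 80 g; top edge stiffened by an aluminium strip 86 x 9 x 12 mm (z = 62 to 74 mm), by which it is gripped. Origin: middle of the lower edge; x along the edge, y through the thickness, z up. If present, starts in the cage slot at y = -63 mm. Parts on one face stand out up to 9 mm, below z = 52 mm.
- card2: Circuit card: red board 90 (x) x 3 (y) x 74 mm high, 80 g; top edge stiffened by an aluminium strip 86 x 9 x 12 mm (z = 62 to 74 mm), by which it is gripped. Origin: middle of the lower edge; x along the edge, y through the thickness, z up. If present, starts in the cage slot at y = -21 mm. Parts on one face stand out up to 9 mm, below z = 52 mm.
- card3: Circuit card: red board 90 (x) x 3 (y) x 74 mm high, 80 g; top edge stiffened by an aluminium strip 86 x 9 x 12 mm (z = 62 to 74 mm), by which it is gripped. Origin: middle of the lower edge; x along the edge, y through the thickness, z up. If present, starts in the cage slot at y = +21 mm. Parts on one face stand out up to 9 mm, below z = 52 mm.
- card4: Circuit card: red board 90 (x) x 3 (y) x 74 mm high, 80 g; top edge stiffened by an aluminium strip 86 x 9 x 12 mm (z = 62 to 74 mm), by which it is gripped. Origin: middle of the lower edge; x along the edge, y through the thickness, z up. If present, starts in the cage slot at y = +63 mm. Parts on one face stand out up to 9 mm, below z = 52 mm.
- solder_reel: Bystander: solder reel, 52 mm across, 34 mm high. Origin: centre of its underside.
- flux_tin: Bystander: small round yellow tin, 45 mm across, 20 mm high. Origin: centre of its underside.
- cutters: Bystander: side cutters with red handles, lying flat, it does not move, 133 x 66 x 12 mm. Origin: centre of its underside.
- ruler: Bystander: short pale yellow ruler, lying flat, 16 x 160 x 9 mm. Origin: centre of its underside.

How it is judged:
By the outcome, as a careful person would: the job done as asked, in the order asked, and still so for the second after the job is handed in, with the robot touching nothing.
Of card1, card2, card3, card4 only 2 to 4 are there at a start; the rules pass over those that are not, and their reading is None.
At some moment in a run one of carrier, rest may be knocked a few centimetres aside while the robot is not near it.
It also fails if it takes over 210 s, if anything falls off the work surface, if the arm or the gripper's body presses on something with over 40 N, if the wrist force passes 120 N, or if a joint passes its speed limit or range.

## Robot

A 7-joint arm with a two-finger parallel gripper is mounted at the origin on a cart in front of the work surface, level with it; the furniture and walls round the work are solid. World frame = base frame: x ahead of the robot, y to its left, z up, the work surface at z = 0. Lengths are in m, angles in rad, forces in N, time in s.
With the tool pointing down it reaches from about 0.425 to 0.95 m from the base axis. Payload 4.7 kg.
Tool frame: the origin (TCP) lies at the very end of the fingers, on their centre line; the grasp point (between the pads) lies behind it (grip_point_offset is the z of the grasp point in the tool frame, in m); z points along the fingers, y is the line along which they close (so a half turn about z gives the same grasp; the last joint's range is limited). The gripper opens to 85 mm and grips with 20 to 120 N. Pads are 22 mm wide; open, the fingers measure 114 mm over their backs; the gripper's body (76 mm by 85 mm) begins 54 mm behind the grasp point. The pads swing forward as they close: fully open they stand 13 mm farther back than shut.
Start: joints at [1.097, 0.469, -0.049, 1.532, 0.024, 1.141, -0.082], TCP at [0.29, -0.609, 0.231] pointing down, gripper open.
Joint ranges: [-2.59, 2.59], [-0.33, 1.99], [-1.39, 1.29], [0.1, 2.45], [-1.04, 4.18], [0.21, 1.99], [-2.66, 2.66]. Speed limits (rad/s): [2.57, 2.57, 3.14, 3.14, 3.14, 3.14, 3.14].

## Interface

Orientations are given as a 3x3 rotation matrix whose columns are the frame's x, y, z axes.
In Python, from rig import * gives the robot as it stands.
- The arm moves only by the tool arm_command, never from a script. Its argument "increments" is a list of rows, each a list of 5 numbers: the shift along the tool's x, y, z each as a share of 50 mm, from -1 to 1, then the turn about the tool's z as a share of 5 degrees, from -1 to 1, then the finger opening in mm, from 0 to 85.4. A call has 1 to 5 rows; each row shifts and turns the commanded pose from where the row before left it, along the tool's axes as they then stand; what a row does not reach is not made up. A row lasts 1/10 s, in which the tool goes at most 50 mm and 8.59 degrees, less where a joint would pass 70% of its speed; a pose out of reach is approached as far as the arm can. A call with a number of a shift or a turn outside -1 to 1 is refused whole. A call with a gripper value outside its range is refused whole. The fingers move at their own pace and stop on an object; the grip force is fixed at half the most. Time passes only in rows, so rows that do not move let the fingers close. It gives the time, the measured TCP pose, the force, the opening and the grip force at its end, in the units of the state.
- sense(): the state, without advancing time (a new reading comes with each control period).
- grab_frame(name): name is "side" or "top"; returns the picture (384x512x3 uint8, red, green, blue); there is no depth.
- camera_params(name): a dict with "K" (3x3 intrinsics, pixels), "origin" and "attitude" of the camera in the world. Camera axes: x right, y down, z forward; pixel columns grow to the right and rows downward; lengths in m; the calibration is good to about 2 mm. A picture is of the moment at which its call begins. camera_params takes no time and is no camera call.
- finish_job(): hands the job in; it is judged then, once.
Trained networks look in the newest picture that a camera, given by its name, has taken for a name from the list of things; names that differ only in an ending like _2 or _b are one class to them, and where a whole thing is asked for, a point or a joint stands for the part that bears it (a point fixed in the world has none). Each returns a list of dicts, best first, with "confidence" (0 to 1); they miss things now and then, are a little off and sometimes report something else, mostly with a low value. They report only what shows in the picture. A call takes as long as a camera call.
- spot_in(camera, thing): "extent" ([left, top, width, height] in pixels, round what is visible of it).
- spot_point(camera, thing): "location" ([column, row] in pixels: a listed point, or the origin of a listed thing).
The state is a dict: "t": time; "joints": joint angles; "joint_vel": joint speeds; "joint_efforts": joint torques, N m; "tool_pos": TCP position; "eef_rot": TCP orientation; "contact_force": force on the tool from outside, world axes, zero at the start; "wrist_torque": the same for the moment, N m; "opening": finger opening in m; "grip_force": force on a finger pad.
Only numpy, scipy, OpenCV 4.12 (cv2) and the standard library are available. Lean on these libraries where they do the work, as an engineer would, in place of code of your own. Each camera call takes 0.05 s, during which the arm holds its last target. There are 200 camera calls.

## Working session

There is one attempt and no reset: what is moved stays moved. The work goes in short steps, Python scripts to look and compute and a tool call to move; the robot and the scene stay as the last step left them, time stands still between calls to the robot, and variables do not carry over. Pictures are saved under pics/ and viewed, at most 14 in all, crops included, and the job is handed in when it is done.

Besides the shell and the picture viewer there is one more tool, called after "Request:" as a command line: name --pt "numbers of a row" for each row, then --argument value for the rest. arm_command: Moves the arm, as the interface text tells. Shift numbers are shares of 50 mm and turn numbers shares of 5 degrees, none past 1 either way. Its arguments: {"type":"object","properties":{"increments":{"type":"array","items":{"type":"array","items":{"type":"number"}}}},"required":["increments"]}

```bash
ls; mkdir -p pics
python3 - <<'E'
from rig import *
import cv2
s=sense(); print({k:(v if not hasattr(v,'round') else v) for k,v in s.items()})
for c in("top","side"):
    p=camera_params(c); print(c,p)
    im=grab_frame(c); cv2.imwrite(f"pics/{c}0.png",im[:,:,::-1])
    for n in["cage","carrier","carrier_guides","carrier_seat","rest","bar","card1","solder_reel","flux_tin","cutters","ruler"]:
        print(n,[(round(d["confidence"],2),[round(x) for x in d["location"]]) for d in spot_point(c,n)[:4]])
E
```

```text
pics
{'t': 0.0, 'joints': array([ 1.09708541,  0.46942192, -0.04859533,  1.5336483 ,  0.02409236,
        1.1410045 , -0.08229885]), 'joint_vel': array([ 7.98259361e-04,  7.49936903e-04,  7.59624693e-04, -5.66970239e-04,
       -7.64189301e-05, -1.89060970e-03,  3.21868162e-04]), 'joint_efforts': array([ 5.84550271e-04, -5.10311294e+01, -4.63871250e-02, -2.37719285e+01,
        1.07408781e-02,  7.53920671e-03,  4.92530262e-06]), 'tool_pos': array([ 0.29021378, -0.60880182,  0.2302939 ]), 'eef_rot': array([[ 9.02679564e-01,  4.30312497e-01, -8.71394192e-04],
       [ 4.30313375e-01, -9.02677994e-01,  1.68476388e-03],
       [-6.16134106e-05, -1.89577450e-03, -9.99998201e-01]]), 'contact_force': array([-0.03409181,  0.73665403,  0.52634236]), 'wrist_torque': array([ 0.01532833, -0.06387825,  0.02225221]), 'grip_force': 0.0, 'opening': 0.08575204055693489}
top {'K': array([[354.11327957,   0.        , 249.25963506],
       [  0.        , 354.11327957, 185.17549225],
       [  0.        ,   0.        ,   1.        ]]), 'origin': array([0.43179439, 0.02051445, 1.17481494]), 'attitude': ar
[... 686 characters left out ...]
1.91516848],
       [  0.        ,   0.        ,   1.        ]]), 'origin': array([0.49251995, 0.78288878, 0.98149622]), 'attitude': array([[-0.99049036, -0.10639903,  0.0872244 ],
       [-0.13585725,  0.65631613, -0.74215359],
       [ 0.02171764, -0.74694604, -0.66452988]])}
cage [(0.87, [225, 262])]
carrier [(0.59, [243, 171])]
carrier_guides [(0.78, [245, 172])]
carrier_seat [(0.61, [244, 147])]
rest [(0.76, [301, 223])]
bar [(0.71, [226, 237])]
card1 [(0.97, [222, 279]), (0.62, [224, 253]), (0.56, [223, 239])]
solder_reel [(0.92, [322, 309]), (0.16, [242, 144])]
flux_tin [(0.55, [284, 310]), (0.25, [221, 277])]
cutters [(0.67, [318, 160]), (0.54, [243, 172])]
ruler [(0.55, [184, 210])]
```

View pics/top0.png

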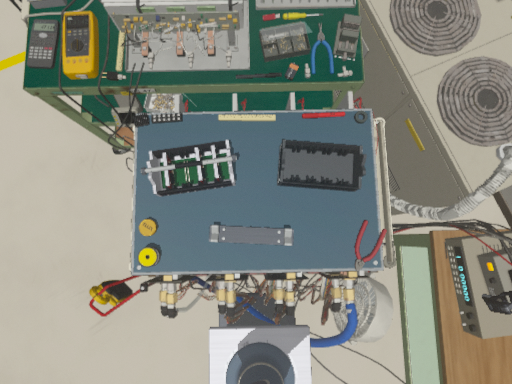

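View pics/side0.png

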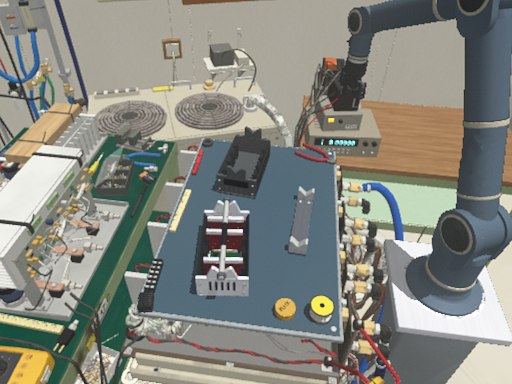

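```bash
cat > h.py <<'E'
import numpy as np, cv2
from rig import *
P={c:camera_params(c) for c in("top","side")}
def proj(c,X):
    p=P[c]; q=(np.atleast_2d(X)-p["origin"])@p["attitude"]@p["K"].T
    return q[:,:2]/q[:,2:]
def ray(c,uv):
    p=P[c]; d=p["attitude"]@np.linalg.inv(p["K"])@np.array([uv[0],uv[1],1.]); return p["origin"],d
def onz(c,uv,z):
    o,d=ray(c,uv); return (o+d*(z-o[2])/d[2]).round(4)
def tri(a,b):
    (o1,d1),(o2,d2)=ray("top",a),ray("side",b)
    s=np.linalg.lstsq(np.c_[d1,-d2],o2-o1,rcond=None)[0]
    A,B=o1+d1*s[0],o2+d2*s[1]; return ((A+B)/2).round(4),round(float(np.linalg.norm(A-B)),4)
def W(pose,pts):
    x,y,a=pose; pts=np.atleast_2d(pts); c,s=np.cos(a),np.sin(a)
    return np.c_[x+c*pts[:,0]-s*pts[:,1],y+s*pts[:,0]+c*pts[:,1],pts[:,2]]
def crop(im,x,y,w,h,W_=400,H_=300):
    return cv2.resize(im[y:y+h,x:x+w],(W_,H_),interpolation=cv2.INTER_CUBIC)
E
python3 - <<'E'
from h import *
t=cv2.imread("pics/top0.png");s=cv2.imread("pics/side0.png")
a=np.hstack([crop(t,140,130,104,78),crop(t,270,128,104,78)])
b=np.hstack([crop(s,155,195,136,102),crop(s,175,120,136,102)])
cv2.imwrite("pics/c0.png",np.vstack([a,b]))
print(tri((189,164),(226,237)),tri((320,171),(245,172)),tri((323,163),(244,147)),tri((248,233),(301,223)),tri((193,173),(225,262)))
print(onz("top",(156,257),0),onz("top",(367,246),0))
E
```

```text
(array([0.617 , 0.174 , 0.2915]), 0.0056) (array([ 0.616 , -0.1767,  0.2017]), 0.0079) (array([ 0.618 , -0.1646,  0.3036]), 0.0092) (array([0.4422, 0.0277, 0.2152]), 0.0035) (array([0.6152, 0.1779, 0.2038]), 0.0048)
[0.3748 0.3303 0.    ] [ 0.3974 -0.3588  0.    ]
```

View pics/c0.png

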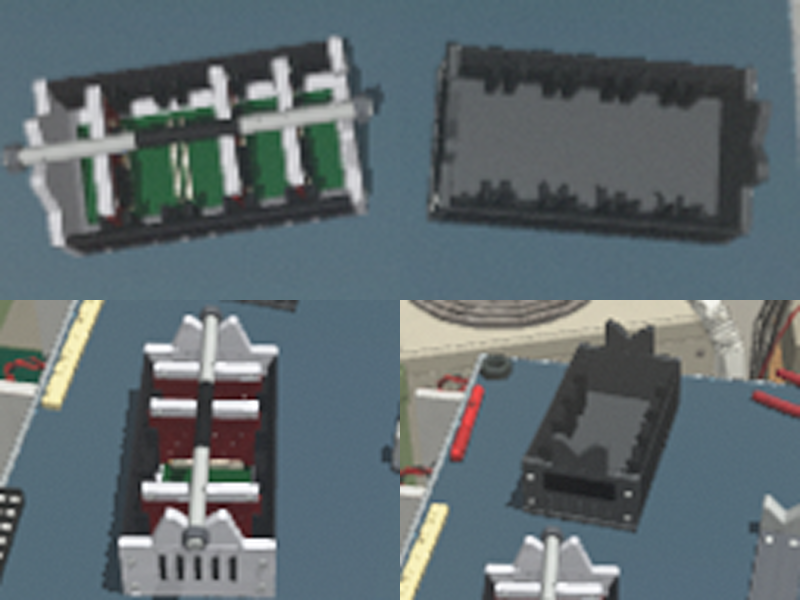

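```bash
cat >> h.py <<'E'
from scipy.optimize import least_squares
def fit(pts,x0,z0=0.21,bias=True):
    # pts: list of (cam,(u,v),(x,y,z) in frame); returns pose x,y,yaw and residuals
    A=np.array([p[2] for p in pts],float)+[0,0,z0]
    def r(q):
        w=W(q[:3],A); return np.concatenate([proj(p[0],w[i])[0]-p[1] for i,p in enumerate(pts)])
    s=least_squares(r,x0,loss="soft_l1"); return s.x,r(s.x).reshape(-1,2).round(1)
def box(x0,x1,y0,y1,z0,z1):
    c=np.array([(x,y,z) for x in(x0,x1) for y in(y0,y1) for z in(z0,z1)])
    return [(c[i],c[j]) for i in range(8) for j in range(i+1,8) if (c[i]!=c[j]).sum()==1]
RACK=[]
for s in(-1,1):
    RACK+=box(-.057,.057,s*.097,s*.105,0,.06)
    v=[(-.0165,s*.101,.097),(0,s*.101,.0805),(.0165,s*.101,.097)]; RACK+=[(v[0],v[1]),(v[1],v[2])]
    RACK+=[((s*.057,-.105,.06),(s*.057,.105,.06)),((s*.057,-.105,0),(s*.057,.105,0))]
REST=box(-.022,.022,-.113,.113,0,.004)
for s in(-1,1):
    for k in(.087,.105):
        REST+=[((-.0165,s*k,.0365),(0,s*k,.02)),((0,s*k,.02),(.0165,s*k,.0365))]
def overlay(im,c,pose,segs,k,ox,oy,col,z0=.21):
    for a,b in segs:
        q=(proj(c,W(pose,np.array([a,b],float)+[0,0,z0]))-[ox,oy]+.5)*k-.5
        cv2.line(im,*[tuple(int(round(v*8)) for v in p) for p in q],col,1,cv2.LINE_AA,3)
E
python3 - <<'E'
from h import *
T=lambda x,y:(140+x*.26,130+y*.26); S=lambda x,y:(155+x*.34,195+(y-300)*.34)
cage,r=fit([("top",T(12,157),(0,.115,.089)),("top",T(372,103),(0,-.115,.089)),("side",S(196,538),(0,.115,.089)),("side",S(211,313),(0,-.115,.089))],[.617,.174,.12]); print(cage,r.tolist())
for c,a,b in (("top",T(12,157),T(372,103)),): pass
print(tri(T(12,157),S(196,538)),tri(T(372,103),S(211,313)))
car=[.617,-.171,-.094]; rest=[.442,.028,-.03]
t=cv2.imread("pics/top0.png");s=cv2.imread("pics/side0.png")
pan=[]
for im,c,x,y,w,h in((t,"top",140,130,104,78),(t,"top",270,128,104,78),(s,"side",155,195,136,102),(s,"side",195,120,120,90)):
    k=400/w; m=crop(im,x,y,w,h)
    overlay(m,c,cage,RACK,k,x,y,(0,255,255)); overlay(m,c,cage,[((0,-.121,.089),(0,.121,.089))],k,x,y,(255,0,255)); overlay(m,c,car,RACK,k,x,y,(0,255,255)); pan.append(m)
cv2.imwrite("pics/o1.png",np.vstack([np.hstack(pan[:2]),np.hstack(pan[2:])]))
pan=[]
for im,c,x,y,w,h in((t,"top",196,200,104,78),(s,"side",260,180,104,78)):
    for o in (0,1):
        k=400/w; m=crop(im,x,y,w,h); 
        if o: overlay(m,c,rest,REST,k,x,y,(0,255,255))
        pan.append(m)
cv2.imwrite("pics/o2.png",np.vstack([np.hstack(pan[:2]),np.hstack(pan[2:])]))
E
```

```text
[0.61837757 0.17251698 0.13399596] [[0.7, -0.0], [-2.6, 0.4], [-0.0, -0.7], [-0.2, 0.3]]
(array([0.6028, 0.2882, 0.2989]), 0.0004) (array([0.6351, 0.0522, 0.2941]), 0.0013)
```

View pics/o1.png

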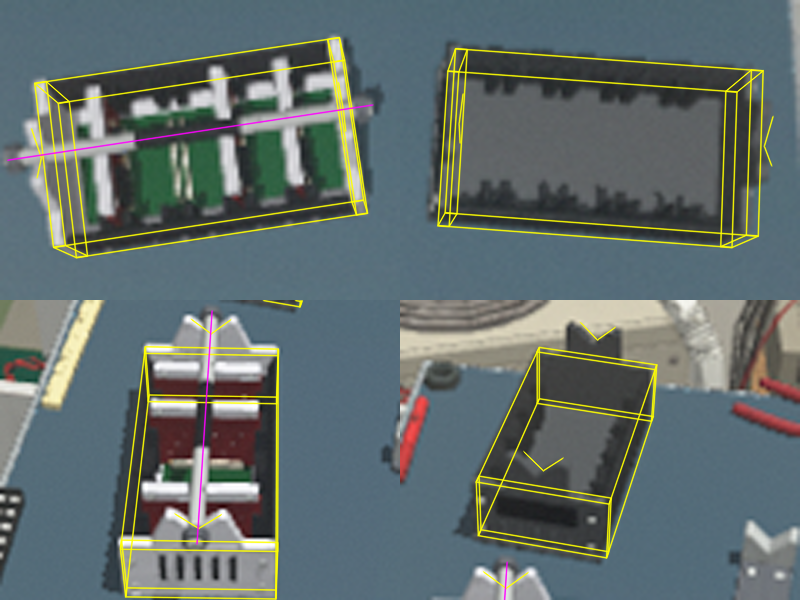

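View pics/o2.png

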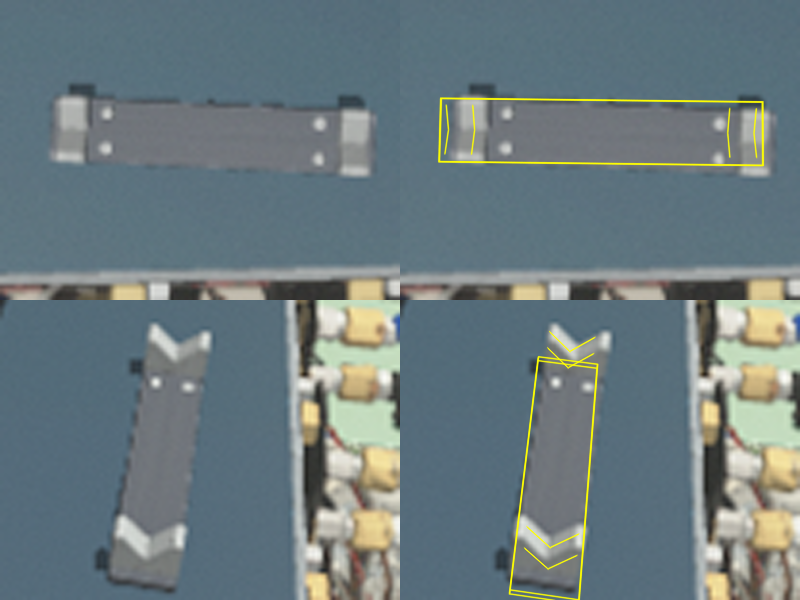

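Run:
```python
from h import *
T=lambda x,y:("top",(196+(x+.5)*.26-.5,200+(y+.5)*.26-.5)); S=lambda x,y:("side",(260+(x+.5)*.26-.5,180+(y-300+.5)*.26-.5))
h=.0365
rest,r=fit([(*T(90,98),(.022,.087,.004)),(*T(90,165),(-.022,.087,.004)),(*T(340,110),(.022,-.087,.004)),(*T(340,175),(-.022,-.087,.004)),
 (*S(108,580),(.022,.113,0)),(*S(178,592),(-.022,.113,0)),(*S(152,326),(.0165,-.105,h)),(*S(210,335),(-.0165,-.105,h)),(*S(118,516),(.0165,.087,h)),(*S(184,527),(-.0165,.087,h))],[.44,.028,-.03]); print(rest,r.tolist())
T=lambda x,y:("top",(270+(x-400+.5)*.26-.5,128+(y+.5)*.26-.5)); S=lambda x,y:("side",(175+(x-400+.5)*.34-.5,120+(y-300+.5)*.34-.5))
car,r=fit([(*T(449,46),(.057,.105,.06)),(*T(752,69),(.057,-.105,.06)),(*T(430,218),(-.057,.105,0)),(*T(743,240),(-.057,-.105,0)),
 (*S(525,462),(.057,.105,.06)),(*S(645,483),(-.057,.105,.06)),(*S(637,528),(-.057,.105,0)),(*S(680,360),(-.057,-.105,.06)),(*S(628,343),(0,-.105,.0805)),(*S(578,461),(0,.105,.0805))],[.617,-.167,-.09]); print(car,r.tolist())
t=cv2.imread("pics/top0.png");s=cv2.imread("pics/side0.png")
pan=[]
for im,c,x,y,w,h in((t,"top",270,128,104,78),(s,"side",195,120,104,78),(t,"top",196,200,104,78),(s,"side",260,180,104,78)):
    k=400/w; m=crop(im,x,y,w,h)
    m=np.clip(m*1.5+15,0,255).astype(np.uint8)
    overlay(m,c,rest,REST,k,x,y,(0,255,255)); overlay(m,c,car,RACK,k,x,y,(0,255,255)); pan.append(m)
cv2.imwrite("pics/o3.png",np.vstack([np.hstack(pan[:2]),np.hstack(pan[2:])]))
import rig; print([n for n in dir(rig) if not n.startswith('_')]); print(getattr(rig,'grip_point_offset',None))
```

```text
[ 0.43828952  0.01906356 -0.06602075] [[0.3, 0.2], [-0.7, -0.7], [-0.2, 0.2], [-0.7, -0.2], [0.4, 0.4], [-0.1, 0.3], [2.1, -0.5], [-1.3, -1.1], [2.6, -0.2], [-1.1, -0.9]]
[ 0.62005274 -0.1660753  -0.08460938] [[-0.6, -0.2], [0.6, -1.1], [0.3, 1.2], [-4.7, 0.4], [-0.9, 0.5], [-1.7, -0.2], [0.3, 0.6], [0.3, -0.5], [0.3, -2.8], [0.9, -1.7]]
['MotionError', 'camera_params', 'finish_job', 'grab_frame', 'grip_point_offset', 'sense', 'spot_in', 'spot_point']
-0.0187
```

View pics/o3.png

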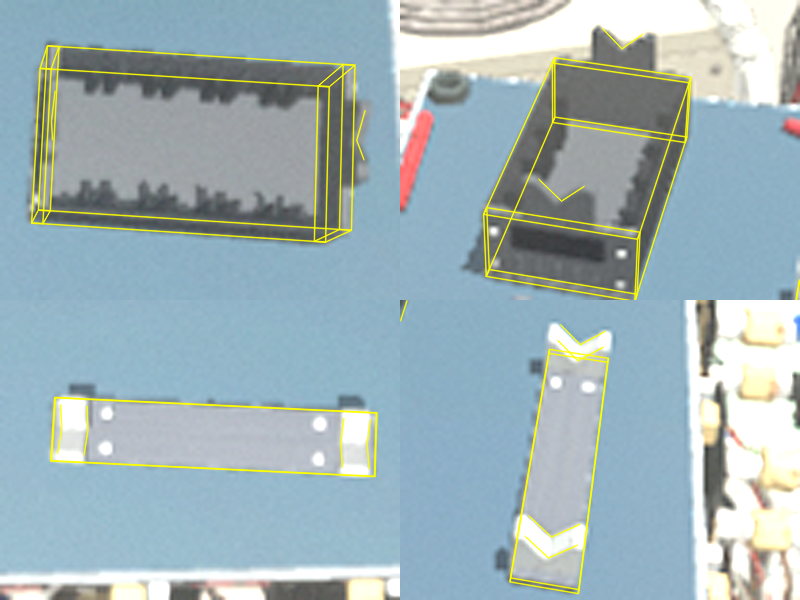

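```bash
cat > plan.py <<'E'
# usage: plan.py x y z psi_deg grip [maxstep]  -> rows from measured pose
import sys; from h import *
def plan(x,y,z,psi,g,step=.95):
    s=sense(); R=s["eef_rot"]; p0=np.degrees(np.arctan2(R[1,0],R[0,0])); d=np.array([x,y,z])-s["tool_pos"]
    t=(psi-p0+180)%360-180; n=max(1,int(np.ceil(np.linalg.norm(d)/.05/step)),int(np.ceil(abs(t)/5/.97)))
    print("at",s["tool_pos"].round(4),round(p0,2),"F",s["contact_force"].round(1),"open",round(s["opening"]*1000,1),"t",round(s["t"],1),"| d",d.round(4),"turn",round(t,1))
    rows=[]
    for i in range(n):
        q=np.radians(p0+t*i/n); c,si=np.cos(q),np.sin(q); w=d/n/.05
        rows.append([round(float(v),2) for v in(c*w[0]+si*w[1],si*w[0]-c*w[1],-w[2],-t/n/5)]+[g])
    for i in range(0,n,5): print(rows[i:i+5])
if __name__=="__main__":
    a=[float(v) for v in sys.argv[1:]]; plan(*a)
E
python3 plan.py .6184 .1725 .42 97.7 50
```

```text
at [ 0.2905 -0.6093  0.2314] 25.49 F [-0.5 -1.2 -0.1] open 85.5 t 1.2 | d [0.3279 0.7818 0.1886] turn 72.2
[[0.67, -0.59, -0.2, -0.76, 50.0], [0.7, -0.55, -0.2, -0.76, 50.0], [0.74, -0.5, -0.2, -0.76, 50.0], [0.77, -0.45, -0.2, -0.76, 50.0], [0.8, -0.4, -0.2, -0.76, 50.0]]
[[0.82, -0.35, -0.2, -0.76, 50.0], [0.84, -0.29, -0.2, -0.76, 50.0], [0.86, -0.23, -0.2, -0.76, 50.0], [0.87, -0.18, -0.2, -0.76, 50.0], [0.88, -0.12, -0.2, -0.76, 50.0]]
[[0.89, -0.06, -0.2, -0.76, 50.0], [0.89, 0.0, -0.2, -0.76, 50.0], [0.89, 0.06, -0.2, -0.76, 50.0], [0.88, 0.12, -0.2, -0.76, 50.0], [0.87, 0.18, -0.2, -0.76, 50.0]]
[[0.86, 0.23, -0.2, -0.76, 50.0], [0.84, 0.29, -0.2, -0.76, 50.0], [0.82, 0.35, -0.2, -0.76, 50.0], [0.8, 0.4, -0.2, -0.76, 50.0]]
```

Request:
arm_command --pt "0 0 -0.9 0 50" --pt "0 0 -0.9 0 50" --pt "0 0 -0.9 0 50" --pt "0 0 -0.9 0 50"

```text
t: 1.6
tool_pos: [0.2903, -0.609, 0.4133]
eef_rot: [[0.903, 0.43, 0.0], [0.43, -0.903, -0.0], [0.0, 0.0, -1.0]]
contact_force: [0.5, -0.3, -0.8]
opening: 0.0502
grip_force: 0.0
```

Request:
arm_command --pt "0.67 -0.59 0 -0.76 50" --pt "0.7 -0.55 0 -0.76 50" --pt "0.74 -0.5 0 -0.76 50" --pt "0.77 -0.45 0 -0.76 50" --pt "0.8 -0.4 0 -0.76 50"

```text
t: 2.1
tool_pos: [0.3774, -0.4018, 0.4115]
eef_rot: [[0.712, 0.703, 0.0], [0.703, -0.712, -0.0], [-0.0, 0.001, -1.0]]
contact_force: [1.1, 0.2, -0.4]
opening: 0.0499
grip_force: 0.0
```

Request:
arm_command --pt "0.82 -0.35 0 -0.76 50" --pt "0.84 -0.29 0 -0.76 50" --pt "0.86 -0.23 0 -0.76 50" --pt "0.87 -0.18 0 -0.76 50" --pt "0.88 -0.12 0 -0.76 50"

```text
t: 2.6
tool_pos: [0.4628, -0.1966, 0.4117]
eef_rot: [[0.444, 0.896, 0.001], [0.896, -0.444, -0.001], [-0.0, 0.001, -1.0]]
contact_force: [0.9, -0.8, -0.2]
opening: 0.0501
grip_force: 0.0
```

Request:
arm_command --pt "0.89 -0.06 0 -0.76 50" --pt "0.89 0 0 -0.76 50" --pt "0.89 0.06 0 -0.76 50" --pt "0.88 0.12 0 -0.76 50" --pt "0.87 0.18 0 -0.76 50"

```text
t: 3.1
tool_pos: [0.5491, 0.0083, 0.4117]
eef_rot: [[0.129, 0.992, 0.001], [0.992, -0.129, -0.0], [-0.0, 0.001, -1.0]]
contact_force: [0.2, -0.6, -0.4]
opening: 0.0501
grip_force: 0.0
```

```bash
python3 plan.py .6184 .1725 .36 97.7 50
```

```text
at [0.5491 0.0083 0.4117] 82.62 F [ 0.2 -0.6 -0.4] open 50.1 t 3.1 | d [ 0.0693  0.1642 -0.0517] turn 15.1
[[0.86, 0.24, 0.26, -0.75, 50.0], [0.84, 0.29, 0.26, -0.75, 50.0], [0.82, 0.35, 0.26, -0.75, 50.0], [0.8, 0.4, 0.26, -0.75, 50.0]]
```

Request:
arm_command --pt "0.86 0.24 0.26 -0.75 50" --pt "0.84 0.29 0.26 -0.75 50" --pt "0.82 0.35 0.26 -0.75 50" --pt "0.8 0.4 0.26 -0.75 50" --pt "0 0 0 0 50"

```text
t: 3.6
tool_pos: [0.6171, 0.1777, 0.3561]
eef_rot: [[-0.141, 0.99, -0.005], [0.99, 0.141, 0.004], [0.005, -0.005, -1.0]]
contact_force: [-0.6, -0.4, 0.5]
opening: 0.0501
grip_force: 0.0
```

```bash
python3 - <<'E'
from h import *
t=grab_frame("top")[:,:,::-1];s=grab_frame("side")[:,:,::-1]
print(sense()["tool_pos"], proj("top",sense()["tool_pos"]),proj("side",sense()["tool_pos"]))
cv2.imwrite("pics/a1.png",np.hstack([crop(t,130,110,120,90),crop(s,170,170,120,90)]))
E
python3 plan.py .6184 .1725 .2843 97.7 50
```

```text
[0.61811915 0.1719383  0.35843284] [[184.97713248 158.87988501]] [[223.94744512 215.28262269]]
at [0.6181 0.1719 0.3584] 97.59 F [-0.  -0.6  0. ] open 49.8 t 3.7 | d [ 0.0003  0.0006 -0.0741] turn 0.1
[[0.01, 0.0, 0.74, -0.01, 50.0], [0.01, 0.0, 0.74, -0.01, 50.0]]
```

View pics/a1.png

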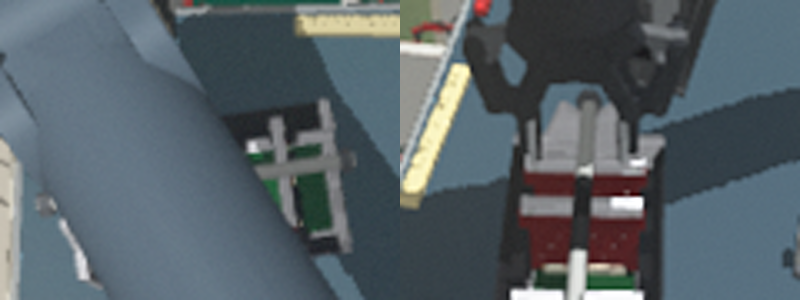

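Request:
arm_command --pt "0 0 0.5 0 50" --pt "0 0 0.5 0 50" --pt "0 0 0.48 0 50" --pt "0 0 0 0 50"

```text
t: 4.1
tool_pos: [0.6171, 0.1676, 0.2827]
eef_rot: [[-0.127, 0.992, -0.005], [0.992, 0.127, -0.003], [-0.003, -0.005, -1.0]]
contact_force: [0.0, -0.7, -0.3]
opening: 0.0498
grip_force: 0.0
```

Request:
arm_command --pt "0 0 0 0 20" --pt "0 0 0 0 0" --pt "0 0 0 0 0" --pt "0 0 0 0 0" --pt "0 0 0 0 0"

```text
t: 4.6
tool_pos: [0.6184, 0.1709, 0.2875]
eef_rot: [[-0.13, 0.992, 0.002], [0.992, 0.13, -0.001], [-0.001, 0.002, -1.0]]
contact_force: [-3.7, -2.1, 5.8]
opening: 0.0096
grip_force: 58.5
```

Request:
arm_command --pt "0 0 -0.1 0 0" --pt "0 0 -0.3 0 0" --pt "0 0 -0.5 0 0" --pt "0 0 0 0 0"

```text
t: 5.0
tool_pos: [0.62, 0.1723, 0.3349]
eef_rot: [[-0.13, 0.991, 0.007], [0.991, 0.13, 0.003], [0.002, 0.008, -1.0]]
contact_force: [0.7, 0.2, -0.5]
opening: 0.0094
grip_force: 58.6
```

Run:
```python
from h import *
t=grab_frame("top")[:,:,::-1];s=grab_frame("side")[:,:,::-1]
cv2.imwrite("pics/a2.png",np.hstack([crop(t,130,110,120,90),crop(s,160,160,140,105)]))
print(sense())
```

```text
{'t': 5.1, 'joints': array([ 0.12835864,  0.42555722, -0.66905601,  1.45602322,  0.26592552,
        1.3501048 , -0.42410007]), 'joint_vel': array([ 0.00059346,  0.01522815,  0.01130176,  0.03580526,  0.003522  ,
       -0.00242959, -0.00030328]), 'joint_efforts': array([-6.15908462e-02, -4.75807750e+01, -6.74682632e+00, -2.63411826e+01,
        8.52965604e-04, -2.67967628e-02,  3.30374896e-03]), 'tool_pos': array([0.61854166, 0.17128419, 0.33103762]), 'eef_rot': array([[-1.30454402e-01,  9.91453062e-01,  1.57303898e-03],
       [ 9.91454289e-01,  1.30453911e-01,  4.11248323e-04],
       [ 2.02524322e-04,  1.61324540e-03, -9.99998678e-01]]), 'contact_force': array([ 0.2627407 ,  0.16822862, -1.64795525]), 'wrist_torque': array([-0.06639123,  0.0202233 ,  0.0072602 ]), 'grip_force': 58.57149839401245, 'opening': 0.009790146239859115}
```

View pics/a2.png

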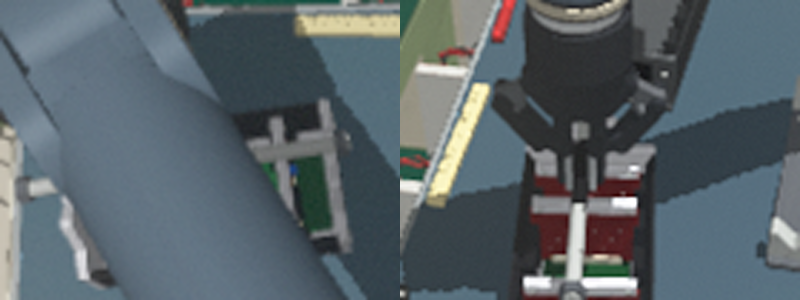

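Request:
arm_command --pt "0 0 -0.9 0 0" --pt "0 0 -0.9 0 0" --pt "0 0 0 0 0" --pt "0 0 0 0 0"

```text
t: 5.5
tool_pos: [0.6183, 0.1712, 0.4202]
eef_rot: [[-0.131, 0.991, 0.0], [0.991, 0.131, -0.0], [-0.0, 0.0, -1.0]]
contact_force: [-1.3, 0.5, -2.9]
opening: 0.0097
grip_force: 58.8
```

```bash
python3 plan.py .4383 .0191 .38 86.2 0 .8
```

```text
at [0.6183 0.1712 0.4202] 97.5 F [-1.3  0.5 -2.9] open 9.7 t 5.5 | d [-0.18   -0.1521 -0.0402] turn -11.3
[[-0.42, -0.66, 0.13, 0.38, 0.0], [-0.45, -0.65, 0.13, 0.38, 0.0], [-0.47, -0.63, 0.13, 0.38, 0.0], [-0.49, -0.62, 0.13, 0.38, 0.0], [-0.51, -0.6, 0.13, 0.38, 0.0]]
[[-0.53, -0.58, 0.13, 0.38, 0.0]]
```

Request:
arm_command --pt "-0.42 -0.66 0.13 0.38 0" --pt "-0.45 -0.65 0.13 0.38 0" --pt "-0.47 -0.63 0.13 0.38 0" --pt "-0.49 -0.62 0.13 0.38 0" --pt "-0.51 -0.6 0.13 0.38 0"

```text
t: 6.0
tool_pos: [0.4655, 0.0422, 0.3849]
eef_rot: [[0.037, 0.999, -0.005], [0.999, -0.037, -0.0], [-0.0, -0.005, -1.0]]
contact_force: [0.2, -1.1, -1.0]
opening: 0.0101
grip_force: 59.0
```

Request:
arm_command --pt "-0.53 -0.58 0.13 0.38 0" --pt "0 0 0 0 0" --pt "0 0 0 0 0"

```text
t: 6.3
tool_pos: [0.4369, 0.0177, 0.3798]
eef_rot: [[0.07, 0.998, -0.002], [0.998, -0.07, -0.0], [-0.001, -0.002, -1.0]]
contact_force: [0.2, -0.9, -1.1]
opening: 0.0099
grip_force: 59.0
```

```bash
python3 - <<'E'
from h import *
s=grab_frame("side")[:,:,::-1]; t=grab_frame("top")[:,:,::-1]
o=cv2.imread("pics/side0.png")
x,y,w,h=220,150,140,105
m=crop(s,x,y,w,h); n=m.copy()
for i in(m,): overlay(i,"side",[.43829,.01906,-.06602],REST,400/w,x,y,(0,255,255))
cv2.imwrite("pics/a3.png",np.hstack([n,m]))
for c in("side","top"): print(c,[(round(d["confidence"],2),np.round(d["extent"]).tolist()) for d in spot_in(c,"rest")[:3]])
E
python3 plan.py .4383 .0191 .25 86.2 0 .6
```

```text
side [(0.91, [285.0, 186.0, 31.0, 72.0])]
top [(0.57, [206.0, 223.0, 88.0, 22.0]), (0.23, [128.0, 111.0, 256.0, 168.0])]
at [0.4386 0.0194 0.3809] 86.2 F [-0.2 -0.3 -2.5] open 9.5 t 6.5 | d [-0.0003 -0.0003 -0.1309] turn -0.0
[[-0.0, -0.0, 0.52, 0.0, 0.0], [-0.0, -0.0, 0.52, 0.0, 0.0], [-0.0, -0.0, 0.52, 0.0, 0.0], [-0.0, -0.0, 0.52, 0.0, 0.0], [-0.0, -0.0, 0.52, 0.0, 0.0]]
```

View pics/a3.png

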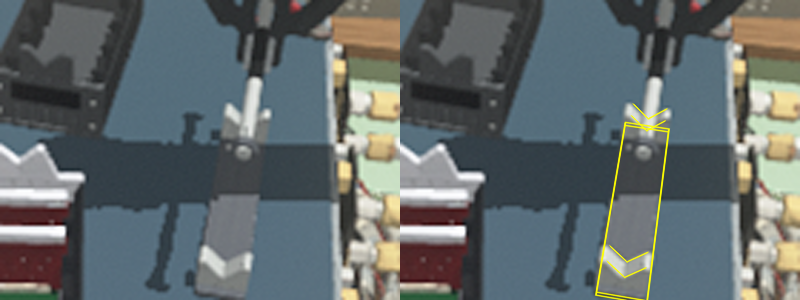

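Request:
arm_command --pt "0 0 0.7 0 0" --pt "0 0 0.7 0 0" --pt "0 0 0.7 0 0" --pt "0 0 0.6 0 0" --pt "0 0 0.2 0 0"

```text
t: 7.0
tool_pos: [0.4366, 0.019, 0.2333]
eef_rot: [[0.066, 0.998, -0.006], [0.998, -0.066, 0.001], [0.001, -0.006, -1.0]]
contact_force: [0.3, -0.1, -2.0]
opening: 0.0098
grip_force: 59.1
```

Request:
arm_command --pt "0 0 0.06 0 0" --pt "0 0 0.06 0 0" --pt "0 0 0 0 0"

```text
t: 7.3
tool_pos: [0.439, 0.0187, 0.2313]
eef_rot: [[0.068, 0.998, 0.002], [0.998, -0.068, 0.0], [0.0, 0.002, -1.0]]
contact_force: [-0.4, -0.6, -1.3]
opening: 0.0098
grip_force: 59.1
```

Request:
arm_command --pt "0 0 0.04 0 0" --pt "0 0 0.04 0 0" --pt "0 0 0 0 0"

```text
t: 7.6
tool_pos: [0.4389, 0.0185, 0.2271]
eef_rot: [[0.068, 0.998, 0.002], [0.998, -0.068, -0.0], [-0.0, 0.002, -1.0]]
contact_force: [0.8, -0.2, 1.2]
opening: 0.0098
grip_force: 59.5
```

Request:
arm_command --pt "0 0 0.03 0 0" --pt "0 0 0.0 0 0"

```text
t: 7.8
tool_pos: [0.439, 0.0185, 0.2269]
eef_rot: [[0.068, 0.998, 0.002], [0.998, -0.068, -0.001], [-0.001, 0.002, -1.0]]
contact_force: [-3.4, -1.1, 12.2]
opening: 0.0096
grip_force: 60.7
```

Request:
arm_command --pt "0 0 -0.02 0 20" --pt "0 0 0 0 40" --pt "0 0 0 0 40" --pt "0 0 0 0 40"

```text
t: 8.2
tool_pos: [0.4379, 0.0184, 0.2256]
eef_rot: [[0.068, 0.998, -0.0], [0.998, -0.068, -0.0], [-0.0, -0.0, -1.0]]
contact_force: [-0.4, -0.8, -0.0]
opening: 0.0396
grip_force: 0.0
```

Request:
arm_command --pt "0 0 -0.5 0 40" --pt "0 0 -0.9 0 40" --pt "0 0 -0.9 0 40" --pt "0 0 -0.9 0 40" --pt "0 0 0 0 40"

```text
t: 8.7
tool_pos: [0.441, 0.0192, 0.3917]
eef_rot: [[0.068, 0.998, 0.012], [0.998, -0.068, -0.001], [0.0, 0.012, -1.0]]
contact_force: [0.2, 0.8, -0.5]
opening: 0.0395
grip_force: 0.0
```

```bash
cat >> h.py <<'E'
CAGE=np.array([.61838,.17252,.134]);
E
python3 - <<'E'
from h import *
s=grab_frame("side")[:,:,::-1]
print("bar",spot_point("side","bar")[:2],spot_in("side","bar")[:2],"exp",proj("side",W([.43829,.01906,-.06602],[[0,.121,.2385],[0,0,.2385],[0,-.121,.2385]])))
print("carrier",proj("side",W([.62005,-.16608,-.0846],[[0,0,.216]])),spot_point("side","carrier_guides")[:1])
cv2.imwrite("pics/a4.png",s)
for y in(-.063,-.021,.063): print(W(CAGE,[[0,y,0]]))
for y in(-.063,-.021,.021,.063): print("car",W([.62005,-.16608,-.0846],[[0,y,0]]))
E
```

```text
bar [{'location': [304.0, 216.0], 'confidence': 0.91}] [{'extent': [296.3, 183.9, 12.3, 66.5], 'confidence': 0.56}, {'extent': [200.1, 256.9, 44.8, 19.1], 'confidence': 0.34}] exp [[297.75330503 249.22044432]
 [302.9121105  214.54608518]
 [307.26961868 185.25756001]]
carrier [[244.48659314 170.69491954]] [{'location': [245.3, 170.1], 'confidence': 0.94}]
[[0.62679676 0.11008477 0.        ]]
[[0.62118559 0.15170826 0.        ]]
[[0.60996324 0.23495523 0.        ]]
car [[ 0.61472656 -0.22885468  0.        ]]
car [[ 0.61827552 -0.18700489  0.        ]]
car [[ 0.62182448 -0.14515511  0.        ]]
car [[ 0.62537344 -0.10330532  0.        ]]
```

```bash
python3 plan.py .6268 .1101 .38 7.68 28
python3 - <<'E'
from h import *
for a,b,y in(((93,88),(108,215),.063),((217,68),(234,192),-.021),((281,58),(297,185),-.063)):
    m=(np.array(a)+b)/2; print(onz("top",(140+m[0]*.26,130+m[1]*.26),.29),W(CAGE,[[0,y,0]]))
E
```

```text
at [0.4373 0.0183 0.3843] 86.08 F [-0.2 -0.2 -0.5] open 40.0 t 8.9 | d [ 0.1895  0.0918 -0.0043] turn -78.4
[[0.12, 0.22, 0.01, 0.92, 28.0], [0.14, 0.2, 0.01, 0.92, 28.0], [0.16, 0.19, 0.01, 0.92, 28.0], [0.17, 0.18, 0.01, 0.92, 28.0], [0.18, 0.17, 0.01, 0.92, 28.0]]
[[0.2, 0.15, 0.01, 0.92, 28.0], [0.21, 0.13, 0.01, 0.92, 28.0], [0.22, 0.12, 0.01, 0.92, 28.0], [0.23, 0.1, 0.01, 0.92, 28.0], [0.23, 0.08, 0.01, 0.92, 28.0]]
[[0.24, 0.06, 0.01, 0.92, 28.0], [0.24, 0.04, 0.01, 0.92, 28.0], [0.25, 0.02, 0.01, 0.92, 28.0], [0.25, 0.0, 0.01, 0.92, 28.0], [0.25, -0.02, 0.01, 0.92, 28.0]]
[[0.24, -0.04, 0.01, 0.92, 28.0], [0.24, -0.06, 0.01, 0.92, 28.0]]
[0.6073 0.2324 0.29  ] [[0.60996324 0.23495523 0.        ]]
[0.6202 0.1497 0.29  ] [[0.62118559 0.15170826 0.        ]]
[0.6252 0.1076 0.29  ] [[0.62679676 0.11008477 0.        ]]
```

Request:
arm_command --pt "0.12 0.22 0.01 0.92 28" --pt "0.14 0.2 0.01 0.92 28" --pt "0.16 0.19 0.01 0.92 28" --pt "0.17 0.18 0.01 0.92 28" --pt "0.18 0.17 0.01 0.92 28"

```text
t: 9.4
tool_pos: [0.4936, 0.0453, 0.3812]
eef_rot: [[0.455, 0.89, -0.004], [0.89, -0.455, 0.0], [-0.002, -0.003, -1.0]]
contact_force: [0.2, -0.9, -0.5]
opening: 0.028
grip_force: 0.0
```

Request:
arm_command --pt "0.2 0.15 0.01 0.92 28" --pt "0.21 0.13 0.01 0.92 28" --pt "0.22 0.12 0.01 0.92 28" --pt "0.23 0.1 0.01 0.92 28" --pt "0.23 0.08 0.01 0.92 28"

```text
t: 9.9
tool_pos: [0.5495, 0.0724, 0.3785]
eef_rot: [[0.767, 0.642, -0.004], [0.642, -0.767, -0.0], [-0.003, -0.002, -1.0]]
contact_force: [-0.3, 0.1, -0.1]
opening: 0.0281
grip_force: 0.0
```

Request:
arm_command --pt "0.24 0.06 0.01 0.92 28" --pt "0.24 0.04 0.01 0.92 28" --pt "0.25 0.02 0.01 0.92 28" --pt "0.25 0 0.01 0.92 28" --pt "0.25 -0.02 0.01 0.92 28"

```text
t: 10.4
tool_pos: [0.6053, 0.0998, 0.3758]
eef_rot: [[0.957, 0.291, -0.004], [0.291, -0.957, -0.001], [-0.004, -0.001, -1.0]]
contact_force: [-0.3, -0.1, 0.5]
opening: 0.0279
grip_force: 0.0
```

Request:
arm_command --pt "0.24 -0.04 0.01 0.92 28" --pt "0.24 -0.06 0.01 0.92 28" --pt "0 0 0 0 28" --pt "0 0 0 0 28"

```text
t: 10.8
tool_pos: [0.6268, 0.1107, 0.3755]
eef_rot: [[0.99, 0.139, -0.003], [0.139, -0.99, -0.001], [-0.003, 0.0, -1.0]]
contact_force: [-1.2, -0.2, 0.1]
opening: 0.0282
grip_force: 0.0
```

```bash
python3 - <<'E'
from h import *
s=grab_frame("side")[:,:,::-1]; t=grab_frame("top")[:,:,::-1]
cv2.imwrite("pics/a5.png",np.hstack([crop(t,140,110,120,90),crop(s,170,150,120,90)]))
E
python3 plan.py .6264 .1095 .2693 7.68 28
```

```text
at [0.6268 0.1104 0.3766] 7.95 F [-0.1 -0.1 -1. ] open 27.9 t 10.9 | d [-0.0004 -0.0009 -0.1073] turn -0.3
[[-0.0, 0.01, 0.72, 0.02, 28.0], [-0.0, 0.01, 0.72, 0.02, 28.0], [-0.0, 0.01, 0.72, 0.02, 28.0]]
```

View pics/a5.png

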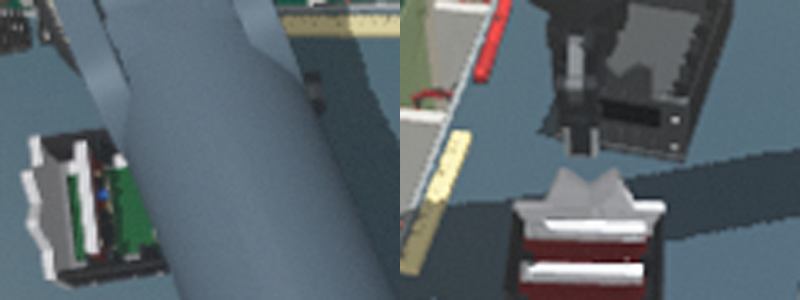

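Request:
arm_command --pt "0 0.01 0.7 0.02 28" --pt "0 0.01 0.7 0.02 28" --pt "0 0 0.5 0.02 28" --pt "0 0 0.24 0 28" --pt "0 0 0 0 28"

```text
t: 11.4
tool_pos: [0.6266, 0.109, 0.2689]
eef_rot: [[0.991, 0.132, -0.003], [0.132, -0.991, -0.001], [-0.003, 0.0, -1.0]]
contact_force: [-1.0, 0.2, -0.1]
opening: 0.0282
grip_force: 0.0
```

Request:
arm_command --pt "0 0 0 0 14" --pt "0 0 0 0 0" --pt "0 0 0 0 0" --pt "0 0 0 0 0"

```text
t: 11.8
tool_pos: [0.6285, 0.1101, 0.2723]
eef_rot: [[0.991, 0.132, 0.004], [0.132, -0.991, 0.001], [0.004, -0.0, -1.0]]
contact_force: [-0.6, -0.4, 5.6]
opening: 0.0075
grip_force: 60.5
```

Request:
arm_command --pt "0 0 -0.2 0 0" --pt "0 0 -0.5 0 0" --pt "0 0 -0.6 0 0" --pt "0 0 -0.6 0 0" --pt "0 0 -0.6 0 0"

```text
t: 12.3
tool_pos: [0.6272, 0.1097, 0.3967]
eef_rot: [[0.991, 0.132, -0.001], [0.132, -0.991, -0.0], [-0.001, 0.0, -1.0]]
contact_force: [1.0, 0.8, -0.7]
opening: 0.0072
grip_force: 59.7
```

```bash
python3 plan.py .6147 -.2289 .395 -4.85 0 .9
```

```text
at [0.6272 0.1097 0.3967] 7.6 F [ 1.   0.8 -0.7] open 7.2 t 12.3 | d [-0.0125 -0.3386 -0.0017] turn -12.4
[[-0.14, 0.83, 0.0, 0.31, 0.0], [-0.12, 0.84, 0.0, 0.31, 0.0], [-0.1, 0.84, 0.0, 0.31, 0.0], [-0.07, 0.84, 0.0, 0.31, 0.0], [-0.05, 0.85, 0.0, 0.31, 0.0]]
[[-0.03, 0.85, 0.0, 0.31, 0.0], [-0.01, 0.85, 0.0, 0.31, 0.0], [0.02, 0.85, 0.0, 0.31, 0.0]]
```

Request:
arm_command --pt "-0.14 0.83 0 0.31 0" --pt "-0.12 0.84 0 0.31 0" --pt "-0.1 0.84 0 0.31 0" --pt "-0.07 0.84 0 0.31 0" --pt "-0.05 0.85 0 0.31 0"

```text
t: 12.8
tool_pos: [0.6195, -0.1031, 0.3957]
eef_rot: [[1.0, -0.004, -0.0], [-0.004, -1.0, 0.0], [-0.0, -0.0, -1.0]]
contact_force: [0.2, -0.3, -1.3]
opening: 0.0075
grip_force: 59.7
```

Request:
arm_command --pt "-0.03 0.85 0 0.31 0" --pt "-0.01 0.85 0 0.31 0" --pt "0.02 0.85 0 0.31 0" --pt "0 0 0 0 0" --pt "0 0 0 0 0"

```text
t: 13.3
tool_pos: [0.6148, -0.2302, 0.3949]
eef_rot: [[0.996, -0.086, -0.001], [-0.086, -0.996, 0.001], [-0.001, -0.001, -1.0]]
contact_force: [-0.1, 0.6, 0.0]
opening: 0.0075
grip_force: 59.7
```

```bash
python3 - <<'E'
from h import *
s=grab_frame("side")[:,:,::-1]
print(spot_in("side","carrier")[:2],spot_in("side","rest")[:1],spot_in("side","bar")[:2],[ (round(d["confidence"],2),d["extent"]) for d in spot_in("side","card1")[:4]])
x,y,w,h=190,80,140,105
m=crop(s,x,y,w,h); n=m.copy()
overlay(m,"side",[.62005,-.16608,-.0846],RACK,400/w,x,y,(0,255,255))
cv2.imwrite("pics/a6.png",np.hstack([n,m]))
E
python3 plan.py .6147 -.2289 .33 -4.85 0 .9
```

```text
[{'extent': [214.8, 128.7, 57.7, 68.3], 'confidence': 0.94}] [{'extent': [286.9, 188.5, 30.6, 68.8], 'confidence': 0.91}] [{'extent': [293.8, 185.5, 16.5, 64.0], 'confidence': 0.76}, {'extent': [214.1, 122.5, 58.3, 74.2], 'confidence': 0.37}] [(0.96, [202.0, 254.8, 40.9, 20.3]), (0.8, [234.7, 100.3, 34.0, 30.7]), (0.67, [204.4, 229.8, 41.6, 20.6])]
at [ 0.6156 -0.2272  0.3956] -4.64 F [ 0.1 -0.  -1.3] open 7.5 t 13.6 | d [-0.0009 -0.0017 -0.0656] turn -0.2
[[-0.01, 0.02, 0.66, 0.02, 0.0], [-0.01, 0.02, 0.66, 0.02, 0.0]]
```

View pics/a6.png

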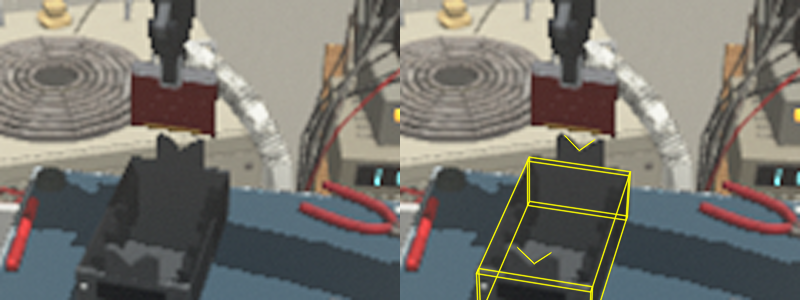

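Run:
```python
from h import *
s0=cv2.imread("pics/side0.png"); a4=cv2.imread("pics/a4.png")
s=grab_frame("side")[:,:,::-1].copy(); cv2.imwrite("pics/s7.png",s)
g=lambda i:cv2.cvtColor(i,cv2.COLOR_BGR2GRAY).astype(np.float32)
d=np.abs(g(s)-g(s0)); d4=np.abs(g(a4)-g(s0))
for n,(x,y,w,h) in dict(car=(215,128,60,70),front=(215,165,55,33),restreg=(285,185,35,75),cage=(198,195,52,100)).items():
    print(n,d[y:y+h,x:x+w].mean().round(1),d4[y:y+h,x:x+w].mean().round(1), cv2.phaseCorrelate(g(s0)[y:y+h,x:x+w],g(s)[y:y+h,x:x+w]))
grab_frame("side")
```

```text
car 8.6 2.7 ((0.026832583903438234, 0.003144944050667675), 0.7700422547481678)
front 3.6 2.6 ((-0.20198157237686587, 0.15378329618793174), 0.8888870764661718)
restreg 12.2 20.5 ((-0.22385778293575598, 0.4799334586031847), 0.41805843741805465)
cage 15.1 10.7 ((0.18010475845775886, -0.17754865711207657), 0.7548462963104248)
```

Request:
arm_command --pt "-0.01 0.02 0.6 0.03 0" --pt "-0.01 0.01 0.6 0.03 0" --pt "0 0 0.3 0 0" --pt "0 0 0.2 0 0" --pt "0 0 0 0 0"

```text
t: 14.15
tool_pos: [0.614, -0.2298, 0.3094]
eef_rot: [[0.996, -0.088, -0.002], [-0.088, -0.996, 0.001], [-0.002, -0.001, -1.0]]
contact_force: [-0.5, 0.8, -1.5]
opening: 0.0068
grip_force: 59.7
```

Request:
arm_command --pt "0 0 0.2 0 0" --pt "0 0 0.2 0 0" --pt "0 0 0 0 0"

```text
t: 14.45
tool_pos: [0.6138, -0.2299, 0.2891]
eef_rot: [[0.996, -0.089, -0.001], [-0.089, -0.996, 0.001], [-0.001, -0.001, -1.0]]
contact_force: [-0.2, 2.3, -2.0]
opening: 0.0072
grip_force: 59.6
```

Request:
arm_command --pt "0 0 0.15 0 0" --pt "0 0 0.15 0 0" --pt "0 0 0 0 0"

```text
t: 14.75
tool_pos: [0.6137, -0.23, 0.274]
eef_rot: [[0.996, -0.089, -0.002], [-0.089, -0.996, 0.001], [-0.002, -0.001, -1.0]]
contact_force: [1.0, 2.3, -2.4]
opening: 0.0077
grip_force: 59.6
```

Request:
arm_command --pt "0 0 0.05 0 0" --pt "0 0 0.03 0 0" --pt "0 0 0 0 0"

```text
t: 15.05
tool_pos: [0.6141, -0.2301, 0.2724]
eef_rot: [[0.996, -0.089, 0.0], [-0.089, -0.996, 0.0], [0.0, -0.0, -1.0]]
contact_force: [-1.6, 3.7, 4.2]
opening: 0.0072
grip_force: 60.4
```

Request:
arm_command --pt "0 0 0.02 0 14" --pt "0 0 0 0 28" --pt "0 0 0 0 28"

```text
t: 15.35
tool_pos: [0.6139, -0.2317, 0.27]
eef_rot: [[0.996, -0.09, -0.0], [-0.09, -0.996, -0.001], [-0.0, 0.001, -1.0]]
contact_force: [0.7, -0.5, -0.2]
opening: 0.0276
grip_force: 0.0
```

Request:
arm_command --pt "0 0 -0.3 0 28" --pt "0 0 -0.7 0 28" --pt "0 0 -0.9 0 28" --pt "0 0 -0.3 0 28" --pt "0 0 0 0 28"

```text
t: 15.85
tool_pos: [0.6155, -0.2309, 0.3851]
eef_rot: [[0.996, -0.089, 0.008], [-0.089, -0.996, -0.003], [0.008, 0.002, -1.0]]
contact_force: [0.4, 0.5, 0.7]
opening: 0.028
grip_force: 0.0
```

```bash
python3 - <<'E'
from h import *
s=grab_frame("side")[:,:,::-1].copy(); cv2.imwrite("pics/s8.png",s)
C=[.62005,-.16608,-.0846]
print([ (round(d["confidence"],2),np.round(d["location"],1)) for d in spot_point("side","card1")[:4]],proj("side",W(C,[[0,-.063,.216],[-.043,-.063,.29],[.043,-.063,.29],[0,-.063,.29]])).round(1).tolist())
print([ (round(d["confidence"],2),np.round(d["extent"],1)) for d in spot_in("side","card1")[:4]])
E
python3 plan.py .6206 .1510 .38 7.68 28
```

```text
[(0.89, array([224.4, 251.6])), (0.85, array([247.6, 158.1])), (0.65, array([219.9, 279.3]))] [[249.0, 158.6], [263.4, 141.1], [235.8, 137.1], [249.5, 139.1]]
[(0.76, array([206.8, 230.3,  36.2,  20. ])), (0.67, array([234.6, 136.9,  31.2,  24.5])), (0.5, array([215.9, 127.3,  57.3,  69. ]))]
at [ 0.6135 -0.2306  0.3793] -5.12 F [ 1.1 -0.3 -0.1] open 28.1 t 16.0 | d [0.0071 0.3816 0.0007] turn 12.8
[[-0.06, -0.85, -0.0, -0.28, 28.0], [-0.04, -0.85, -0.0, -0.28, 28.0], [-0.02, -0.85, -0.0, -0.28, 28.0], [0.0, -0.85, -0.0, -0.28, 28.0], [0.02, -0.85, -0.0, -0.28, 28.0]]
[[0.05, -0.85, -0.0, -0.28, 28.0], [0.07, -0.85, -0.0, -0.28, 28.0], [0.09, -0.84, -0.0, -0.28, 28.0], [0.11, -0.84, -0.0, -0.28, 28.0]]
```

Request:
arm_command --pt "-0.06 -0.85 0 -0.28 28" --pt "-0.04 -0.85 0 -0.28 28" --pt "-0.02 -0.85 0 -0.28 28" --pt "0 -0.85 0 -0.28 28" --pt "0.02 -0.85 0 -0.28 28"

```text
t: 16.5
tool_pos: [0.6168, -0.0165, 0.3785]
eef_rot: [[0.999, 0.034, -0.003], [0.034, -0.999, -0.0], [-0.003, 0.0, -1.0]]
contact_force: [-0.4, 0.4, 0.3]
opening: 0.0281
grip_force: 0.0
```

Request:
arm_command --pt "0.05 -0.85 0 -0.28 28" --pt "0.07 -0.85 0 -0.28 28" --pt "0.09 -0.84 0 -0.28 28" --pt "0.11 -0.84 0 -0.28 28" --pt "0 0 0 0 28"

```text
t: 17.0
tool_pos: [0.6193, 0.16, 0.3784]
eef_rot: [[0.99, 0.143, -0.004], [0.143, -0.99, 0.004], [-0.004, -0.005, -1.0]]
contact_force: [-0.4, 0.2, 0.1]
opening: 0.0278
grip_force: 0.0
```

```bash
python3 -c "import time" ; python3 plan.py .6206 .1510 .2693 7.68 28
```

```text
at [0.6193 0.16   0.3784] 8.19 F [-0.4  0.2  0.1] open 27.8 t 17.0 | d [ 0.0013 -0.009  -0.1091] turn -0.5
[[-0.0, 0.06, 0.73, 0.03, 28.0], [-0.0, 0.06, 0.73, 0.03, 28.0], [0.0, 0.06, 0.73, 0.03, 28.0]]
```

Request:
arm_command --pt "0 0 0 0 28" --pt "0 0 0 0 28"

```text
t: 17.2
tool_pos: [0.622, 0.1502, 0.3791]
eef_rot: [[0.992, 0.128, -0.002], [0.128, -0.992, -0.002], [-0.002, 0.001, -1.0]]
contact_force: [-0.3, -0.5, -0.0]
opening: 0.0282
grip_force: 0.0
```

```bash
python3 plan.py .6206 .1510 .2693 7.68 28
```

```text
at [0.622  0.1502 0.3791] 7.37 F [-0.3 -0.5 -0. ] open 28.2 t 17.2 | d [-0.0014  0.0008 -0.1098] turn 0.3
[[-0.01, -0.01, 0.73, -0.02, 28.0], [-0.01, -0.01, 0.73, -0.02, 28.0], [-0.01, -0.01, 0.73, -0.02, 28.0]]
```

Request:
arm_command --pt "-0.01 0 0.7 -0.02 28" --pt "-0.01 0 0.7 0 28" --pt "0 0 0.5 0 28" --pt "0 0 0.28 0 28" --pt "0 0 0 0 28"

```text
t: 17.7
tool_pos: [0.6203, 0.1496, 0.2691]
eef_rot: [[0.992, 0.13, -0.004], [0.13, -0.992, -0.002], [-0.004, 0.001, -1.0]]
contact_force: [0.9, 1.2, -0.7]
opening: 0.0277
grip_force: 0.0
```

Request:
arm_command --pt "0 0 0 0 14" --pt "0 0 0 0 0" --pt "0 0 0 0 0" --pt "0 0 0 0 0"

```text
t: 18.1
tool_pos: [0.6219, 0.1519, 0.2731]
eef_rot: [[0.991, 0.132, 0.003], [0.132, -0.991, 0.0], [0.003, 0.0, -1.0]]
contact_force: [1.0, -0.2, 3.5]
opening: 0.0072
grip_force: 60.5
```

Request:
arm_command --pt "0 0 -0.2 0 0" --pt "0 0 -0.5 0 0" --pt "0 0 -0.6 0 0" --pt "0 0 -0.6 0 0" --pt "0 0 -0.6 0 0"

```text
t: 18.6
tool_pos: [0.6205, 0.152, 0.398]
eef_rot: [[0.991, 0.133, -0.0], [0.133, -0.991, 0.0], [-0.0, -0.0, -1.0]]
contact_force: [0.9, 0.1, -0.5]
opening: 0.0078
grip_force: 59.9
```

```bash
python3 plan.py .6180 -.1857 .395 -4.85 0 .9
```

```text
at [0.6205 0.152  0.398 ] 7.62 F [ 0.9  0.1 -0.5] open 7.8 t 18.6 | d [-0.0025 -0.3377 -0.003 ] turn -12.5
[[-0.12, 0.84, 0.01, 0.31, 0.0], [-0.1, 0.84, 0.01, 0.31, 0.0], [-0.07, 0.84, 0.01, 0.31, 0.0], [-0.05, 0.84, 0.01, 0.31, 0.0], [-0.03, 0.84, 0.01, 0.31, 0.0]]
[[-0.0, 0.84, 0.01, 0.31, 0.0], [0.02, 0.84, 0.01, 0.31, 0.0], [0.04, 0.84, 0.01, 0.31, 0.0]]
```

Request:
arm_command --pt "-0.12 0.84 0 0.31 0" --pt "-0.1 0.84 0 0.31 0" --pt "-0.07 0.84 0 0.31 0" --pt "-0.05 0.84 0 0.31 0" --pt "-0.03 0.84 0 0.31 0"

```text
t: 19.1
tool_pos: [0.6185, -0.0605, 0.3969]
eef_rot: [[1.0, -0.003, 0.0], [-0.003, -1.0, 0.0], [0.0, -0.0, -1.0]]
contact_force: [0.4, 0.3, -0.1]
opening: 0.0074
grip_force: 59.9
```

Request:
arm_command --pt "0 0.84 0 0.31 0" --pt "0.02 0.84 0 0.31 0" --pt "0.04 0.84 0 0.31 0" --pt "0 0 0 0 0" --pt "0 0 0 0 0"

```text
t: 19.6
tool_pos: [0.6178, -0.1862, 0.3963]
eef_rot: [[0.996, -0.086, -0.0], [-0.086, -0.996, 0.001], [-0.001, -0.001, -1.0]]
contact_force: [0.5, 1.0, -0.4]
opening: 0.0075
grip_force: 59.9
```

```bash
cat > chk.py <<'E'
from h import *
import sys
s0=cv2.imread("pics/side0.png"); s=grab_frame("side")[:,:,::-1].copy(); cv2.imwrite(f"pics/{sys.argv[1]}.png",s)
g=lambda i:cv2.cvtColor(i,cv2.COLOR_BGR2GRAY).astype(np.float32)
for n,(x,y,w,h) in dict(front=(215,165,55,33),restfront=(280,235,35,30)).items():
    print(n,np.round(cv2.phaseCorrelate(g(s0)[y:y+h,x:x+w],g(s)[y:y+h,x:x+w])[0],2),np.abs(g(s)-g(s0))[y:y+h,x:x+w].mean().round(1))
for n in("carrier","rest","card1"): print(n,[(round(d["confidence"],2),np.round(d["location"],1).tolist()) for d in spot_point("side",n)[:4]])
C=[.62005,-.16608,-.0846]; print("slots",proj("side",W(C,[[0,y,.216] for y in(-.063,-.021,.021,.063)])).round(1).tolist(),proj("side",W(C,[[0,0,.21]])).round(1))
E
python3 chk.py s9; python3 plan.py .6180 -.1857 .33 -4.85 0 .9
```

```text
front [-0.14  0.06] 7.0
restfront [6.58 0.02] 21.3
carrier [(0.6, [240.4, 174.6])]
rest [(0.93, [306.4, 224.0])]
card1 [(0.85, [247.3, 134.0]), (0.63, [257.5, 213.3]), (0.61, [219.8, 279.4])]
slots [[249.0, 158.6], [246.0, 166.6], [242.9, 174.9], [239.6, 183.7]] [[244.5 172.2]]
at [ 0.6184 -0.183   0.3967] -4.62 F [-0.3 -0.2 -0. ] open 7.5 t 19.8 | d [-0.0004 -0.0027 -0.0667] turn -0.2
[[-0.0, 0.03, 0.67, 0.02, 0.0], [-0.0, 0.03, 0.67, 0.02, 0.0]]
```

Request:
arm_command --pt "0 0.03 0.6 0.03 0" --pt "0 0.01 0.6 0.02 0" --pt "0 0 0.3 0 0" --pt "0 0 0.2 0 0" --pt "0 0 0 0 0"

```text
t: 20.3
tool_pos: [0.6178, -0.1867, 0.3106]
eef_rot: [[0.996, -0.087, -0.001], [-0.087, -0.996, 0.001], [-0.001, -0.0, -1.0]]
contact_force: [0.1, -0.6, -0.8]
opening: 0.0077
grip_force: 59.9
```

Request:
arm_command --pt "0 0 0.2 0 0" --pt "0 0 0.2 0 0" --pt "0 0 0 0 0"

```text
t: 20.6
tool_pos: [0.6173, -0.1871, 0.2899]
eef_rot: [[0.996, -0.088, -0.002], [-0.088, -0.996, 0.001], [-0.002, -0.0, -1.0]]
contact_force: [-0.6, 0.3, -0.6]
opening: 0.0075
grip_force: 59.9
```

Request:
arm_command --pt "0 0 0.15 0 0" --pt "0 0 0.15 0 0" --pt "0 0 0 0 0"

```text
t: 20.9
tool_pos: [0.6173, -0.1872, 0.2749]
eef_rot: [[0.996, -0.088, -0.002], [-0.088, -0.996, 0.001], [-0.002, -0.0, -1.0]]
contact_force: [0.0, 0.8, -1.1]
opening: 0.0072
grip_force: 59.9
```

Request:
arm_command --pt "0 0 0.05 0 0" --pt "0 0 0.05 0 0" --pt "0 0 0 0 0"

```text
t: 21.2
tool_pos: [0.6182, -0.1873, 0.2731]
eef_rot: [[0.996, -0.088, 0.001], [-0.088, -0.996, -0.001], [0.001, 0.001, -1.0]]
contact_force: [-2.1, 0.2, 4.9]
opening: 0.0075
grip_force: 60.6
```

Request:
arm_command --pt "0 0 0.02 0 14" --pt "0 0 0 0 28" --pt "0 0 0 0 28"

```text
t: 21.5
tool_pos: [0.618, -0.1872, 0.2701]
eef_rot: [[0.996, -0.088, -0.0], [-0.088, -0.996, 0.0], [-0.0, -0.0, -1.0]]
contact_force: [0.7, 0.2, 0.6]
opening: 0.0275
grip_force: 0.0
```

Request:
arm_command --pt "0 0 -0.3 0 28" --pt "0 0 -0.7 0 28" --pt "0 0 -0.9 0 28" --pt "0 0 -0.3 0 28" --pt "0 0 0 0 28"

```text
t: 22.0
tool_pos: [0.6195, -0.1872, 0.3851]
eef_rot: [[0.996, -0.088, 0.008], [-0.088, -0.996, -0.002], [0.008, 0.001, -1.0]]
contact_force: [0.1, -0.4, 0.0]
opening: 0.0277
grip_force: 0.0
```

```bash
python3 chk.py s10; python3 plan.py .6095 .2340 .38 7.68 28 .8
```

```text
front [-0.14  0.1 ] 6.2
restfront [ 6.74 -0.04] 20.9
carrier [(0.83, [242.3, 172.3])]
rest [(0.55, [306.2, 223.6]), (0.47, [256.3, 216.8])]
card1 [(0.84, [247.4, 167.4]), (0.84, [220.5, 278.0]), (0.74, [246.5, 155.0]), (0.22, [242.7, 145.8])]
slots [[249.0, 158.6], [246.0, 166.6], [242.9, 174.9], [239.6, 183.7]] [[244.5 172.2]]
at [ 0.6173 -0.1872  0.3788] -5.07 F [ 0.4  0.2 -0.2] open 28.1 t 22.2 | d [-0.0078  0.4212  0.0012] turn 12.7
[[-0.08, -0.76, -0.0, -0.23, 28.0], [-0.07, -0.76, -0.0, -0.23, 28.0], [-0.05, -0.76, -0.0, -0.23, 28.0], [-0.04, -0.77, -0.0, -0.23, 28.0], [-0.02, -0.77, -0.0, -0.23, 28.0]]
[[-0.0, -0.77, -0.0, -0.23, 28.0], [0.01, -0.77, -0.0, -0.23, 28.0], [0.03, -0.77, -0.0, -0.23, 28.0], [0.04, -0.76, -0.0, -0.23, 28.0], [0.06, -0.76, -0.0, -0.23, 28.0]]
[[0.07, -0.76, -0.0, -0.23, 28.0]]
```

Card two is in. Third card at cage +63.

Request:
arm_command --pt "-0.08 -0.76 0 -0.23 28" --pt "-0.07 -0.76 0 -0.23 28" --pt "-0.05 -0.76 0 -0.23 28" --pt "-0.04 -0.77 0 -0.23 28" --pt "-0.02 -0.77 0 -0.23 28"

```text
t: 22.7
tool_pos: [0.6134, 0.0055, 0.3787]
eef_rot: [[1.0, 0.013, -0.003], [0.013, -1.0, -0.0], [-0.003, 0.0, -1.0]]
contact_force: [0.3, -0.2, 1.7]
opening: 0.0278
grip_force: 0.0
```

Request:
arm_command --pt "0 -0.77 0 -0.23 28" --pt "0.01 -0.77 0 -0.23 28" --pt "0.03 -0.77 0 -0.23 28" --pt "0.04 -0.76 0 -0.23 28" --pt "0.06 -0.76 0 -0.23 28"

```text
t: 23.2
tool_pos: [0.6106, 0.197, 0.3787]
eef_rot: [[0.994, 0.113, -0.003], [0.113, -0.994, -0.001], [-0.003, 0.001, -1.0]]
contact_force: [0.1, -0.0, 0.1]
opening: 0.0278
grip_force: 0.0
```

Request:
arm_command --pt "0.07 -0.76 0 -0.23 28" --pt "0 0 0 0 28" --pt "0 0 0 0 28" --pt "0 0 0 0 28"

```text
t: 23.6
tool_pos: [0.6108, 0.2324, 0.3793]
eef_rot: [[0.992, 0.13, -0.001], [0.13, -0.992, -0.002], [-0.002, 0.002, -1.0]]
contact_force: [-0.3, -0.5, 1.1]
opening: 0.0283
grip_force: 0.0
```

```bash
python3 plan.py .6095 .2340 .2693 7.68 28
```

```text
at [0.6108 0.2324 0.3793] 7.47 F [-0.3 -0.5  1.1] open 28.3 t 23.6 | d [-0.0013  0.0016 -0.11  ] turn 0.2
[[-0.01, -0.01, 0.73, -0.01, 28.0], [-0.01, -0.01, 0.73, -0.01, 28.0], [-0.01, -0.01, 0.73, -0.01, 28.0]]
```

Request:
arm_command --pt "-0.01 -0.01 0.7 -0.02 28" --pt "-0.01 -0.01 0.7 0 28" --pt "0 0 0.5 0 28" --pt "0 0 0.29 0 28" --pt "0 0 0 0 28"

```text
t: 24.1
tool_pos: [0.6089, 0.2328, 0.2686]
eef_rot: [[0.991, 0.132, -0.004], [0.132, -0.991, -0.002], [-0.004, 0.002, -1.0]]
contact_force: [0.2, 0.2, 0.0]
opening: 0.0282
grip_force: 0.0
```

Request:
arm_command --pt "0 0 0 0 14" --pt "0 0 0 0 0" --pt "0 0 0 0 0" --pt "0 0 0 0 0"

```text
t: 24.5
tool_pos: [0.6103, 0.2351, 0.2726]
eef_rot: [[0.991, 0.133, 0.003], [0.133, -0.991, 0.001], [0.004, -0.0, -1.0]]
contact_force: [0.5, -0.2, 4.6]
opening: 0.0071
grip_force: 60.5
```

Request:
arm_command --pt "0 0 -0.2 0 0" --pt "0 0 -0.5 0 0" --pt "0 0 -0.6 0 0" --pt "0 0 -0.6 0 0" --pt "0 0 -0.6 0 0"

```text
t: 25.0
tool_pos: [0.6088, 0.2352, 0.3975]
eef_rot: [[0.991, 0.134, -0.0], [0.134, -0.991, 0.0], [-0.0, -0.0, -1.0]]
contact_force: [0.4, 0.5, -0.6]
opening: 0.0075
grip_force: 59.9
```

```bash
python3 plan.py .6250 -.1022 .395 -4.85 0 .9
```

```text
at [0.6088 0.2352 0.3975] 7.72 F [ 0.4  0.5 -0.6] open 7.5 t 25.0 | d [ 0.0162 -0.3374 -0.0025] turn -12.6
[[-0.07, 0.84, 0.01, 0.31, 0.0], [-0.05, 0.84, 0.01, 0.31, 0.0], [-0.03, 0.84, 0.01, 0.31, 0.0], [-0.0, 0.84, 0.01, 0.31, 0.0], [0.02, 0.84, 0.01, 0.31, 0.0]]
[[0.04, 0.84, 0.01, 0.31, 0.0], [0.07, 0.84, 0.01, 0.31, 0.0], [0.09, 0.84, 0.01, 0.31, 0.0]]
```

Request:
arm_command --pt "-0.07 0.84 0 0.31 0" --pt "-0.05 0.84 0 0.31 0" --pt "-0.03 0.84 0 0.31 0" --pt "0 0.84 0 0.31 0" --pt "0.02 0.84 0 0.31 0"

```text
t: 25.5
tool_pos: [0.6193, 0.0237, 0.3964]
eef_rot: [[1.0, -0.001, 0.0], [-0.001, -1.0, 0.0], [0.0, -0.0, -1.0]]
contact_force: [0.2, 0.4, -0.7]
opening: 0.0076
grip_force: 59.9
```

Request:
arm_command --pt "0.04 0.84 0 0.31 0" --pt "0.07 0.84 0 0.31 0" --pt "0.09 0.84 0 0.31 0" --pt "0 0 0 0 0" --pt "0 0 0 0 0"

```text
t: 26.0
tool_pos: [0.6259, -0.1022, 0.3958]
eef_rot: [[0.996, -0.084, -0.0], [-0.084, -0.996, 0.001], [-0.001, -0.001, -1.0]]
contact_force: [-0.3, 1.1, -0.7]
opening: 0.0076
grip_force: 59.9
```

```bash
python3 chk.py s11; python3 plan.py .6250 -.1022 .33 -4.85 0 .9
```

```text
front [-0.22 -0.02] 8.4
restfront [6.62 0.  ] 21.4
carrier [(0.66, [240.8, 171.8])]
rest [(0.83, [304.9, 222.9])]
card1 [(0.96, [236.9, 150.2]), (0.93, [245.4, 166.8]), (0.53, [248.8, 156.6]), (0.47, [307.5, 222.5])]
slots [[249.0, 158.6], [246.0, 166.6], [242.9, 174.9], [239.6, 183.7]] [[244.5 172.2]]
at [ 0.6261 -0.0991  0.3962] -4.52 F [ 0.6  0.9 -1.3] open 7.3 t 26.2 | d [-0.0011 -0.0031 -0.0662] turn -0.3
[[-0.01, 0.03, 0.66, 0.03, 0.0], [-0.01, 0.03, 0.66, 0.03, 0.0]]
```

Request:
arm_command --pt "-0.01 0.03 0.6 0.03 0" --pt "-0.01 0.01 0.6 0.03 0" --pt "0 0 0.3 0 0" --pt "0 0 0.2 0 0" --pt "0 0 0 0 0"

```text
t: 26.7
tool_pos: [0.6247, -0.1028, 0.31]
eef_rot: [[0.996, -0.087, -0.002], [-0.087, -0.996, 0.0], [-0.002, -0.0, -1.0]]
contact_force: [-0.2, 1.0, -0.0]
opening: 0.0077
grip_force: 59.9
```

Request:
arm_command --pt "0 0 0.2 0 0" --pt "0 0 0.2 0 0" --pt "0 0 0 0 0"

```text
t: 27.0
tool_pos: [0.6243, -0.1031, 0.2894]
eef_rot: [[0.996, -0.087, -0.002], [-0.087, -0.996, 0.0], [-0.002, -0.0, -1.0]]
contact_force: [-0.5, -0.6, -0.9]
opening: 0.0078
grip_force: 59.9
```

Request:
arm_command --pt "0 0 0.15 0 0" --pt "0 0 0.15 0 0" --pt "0 0 0 0 0"

```text
t: 27.3
tool_pos: [0.6243, -0.1033, 0.2744]
eef_rot: [[0.996, -0.087, -0.002], [-0.087, -0.996, 0.0], [-0.002, -0.0, -1.0]]
contact_force: [-0.4, 0.3, -1.2]
opening: 0.0075
grip_force: 59.9
```

Request:
arm_command --pt "0 0 0.05 0 0" --pt "0 0 0.05 0 0" --pt "0 0 0 0 0"

```text
t: 27.6
tool_pos: [0.6252, -0.1032, 0.2726]
eef_rot: [[0.996, -0.088, 0.001], [-0.088, -0.996, -0.001], [0.001, 0.0, -1.0]]
contact_force: [-2.8, -0.2, 5.4]
opening: 0.0075
grip_force: 60.6
```

Request:
arm_command --pt "0 0 0.02 0 14" --pt "0 0 0 0 28" --pt "0 0 0 0 28"

```text
t: 27.9
tool_pos: [0.625, -0.1033, 0.2696]
eef_rot: [[0.996, -0.087, -0.0], [-0.087, -0.996, -0.0], [-0.0, 0.0, -1.0]]
contact_force: [-0.8, -0.0, -0.1]
opening: 0.0278
grip_force: 0.0
```

Request:
arm_command --pt "0 0 -0.3 0 28" --pt "0 0 -0.7 0 28" --pt "0 0 -0.9 0 28" --pt "0 0 -0.5 0 28" --pt "0 0 0 0 28"

```text
t: 28.4
tool_pos: [0.6269, -0.1029, 0.3962]
eef_rot: [[0.996, -0.087, 0.01], [-0.087, -0.996, -0.001], [0.01, 0.0, -1.0]]
contact_force: [-0.4, -0.6, 0.6]
opening: 0.0281
grip_force: 0.0
```

```bash
python3 chk.py s12
python3 - <<'E'
from h import *
s=cv2.imread("pics/s12.png"); t=grab_frame("top")[:,:,::-1]; cv2.imwrite("pics/t12.png",t)
for c in("top","side"): print(c,[(round(d["confidence"],2),np.round(d["location"],1).tolist()) for d in spot_point(c,"bar")[:2]],[(round(d["confidence"],2),np.round(d["extent"],1).tolist()) for d in spot_in(c,"bar")[:2]])
a=np.hstack([crop(s,260,170,104,78),crop(s,195,120,104,78)]); b=np.hstack([crop(t,196,190,104,78),crop(t,256,128,128,96)])
cv2.imwrite("pics/a12.png",np.vstack([a,b]))
E
```

```text
front [-0.22  0.09] 10.5
restfront [ 6.68 -0.09] 21.1
carrier [(0.69, [311.9, 216.5]), (0.68, [243.2, 172.1]), (0.41, [309.0, 221.3])]
rest [(0.68, [306.7, 221.5]), (0.37, [242.9, 170.5])]
card1 [(0.81, [236.0, 184.1]), (0.69, [246.2, 168.4]), (0.58, [246.1, 161.5]), (0.29, [242.8, 170.7])]
slots [[249.0, 158.6], [246.0, 166.6], [242.9, 174.9], [239.6, 183.7]] [[244.5 172.2]]
top [(0.88, [248.3, 240.4])] [(0.67, [206.9, 234.7, 92.6, 13.0])]
side [(0.75, [308.2, 218.4])] [(0.9, [302.8, 188.7, 12.5, 62.2])]
```

View pics/a12.png

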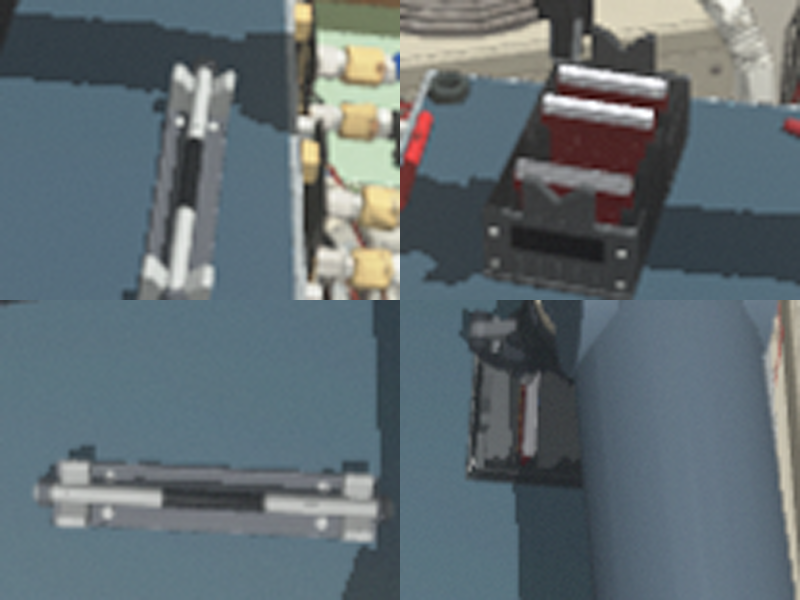

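```bash
python3 - <<'E'
from h import *
T=lambda x,y:("top",(196+(x+.5)*.26-.5,190+(y-300+.5)*.26-.5)); S=lambda x,y:("side",(260+(x+.5)*.26-.5,170+(y+.5)*.26-.5))
z=.0285
b,r=fit([(*T(42,493),(0,.1155,z)),(*T(385,509),(0,-.1155,z)),(*T(163,497),(0,.035,z)),(*T(265,501.5),(0,-.035,z)),(*S(205,70),(0,-.1155,z)),(*S(195,138),(0,-.035,z)),(*S(185,207),(0,.035,z))],[.42,.02,-.05]); print(b,np.degrees(b[2]),r.tolist())
print(tri(T(214,499)[1],S(190,172.5)[1]))
print(tri((248.3,240.4),(308.2,218.4)))
E
python3 plan.py .43 .015 .39 86 40
```

```text
[ 0.42154746  0.01899405 -0.06537222] -3.7455523169980554 [[0.7, -0.4], [-0.1, -0.4], [-0.0, 0.0], [0.2, 0.1], [0.1, -0.7], [0.2, 0.7], [0.3, 1.2]]
(array([0.4223, 0.0192, 0.2413]), 0.0007)
(array([0.4241, 0.027 , 0.2344]), 0.0007)
at [ 0.6247 -0.1033  0.3889] -5.02 F [-0.6  0.1 -0.5] open 28.0 t 28.9 | d [-0.1947  0.1183  0.0011] turn 91.0
[[-0.22, -0.11, -0.0, -0.96, 40.0], [-0.21, -0.12, -0.0, -0.96, 40.0], [-0.19, -0.14, -0.0, -0.96, 40.0], [-0.18, -0.16, -0.0, -0.96, 40.0], [-0.17, -0.17, -0.0, -0.96, 40.0]]
[[-0.15, -0.18, -0.0, -0.96, 40.0], [-0.14, -0.2, -0.0, -0.96, 40.0], [-0.12, -0.21, -0.0, -0.96, 40.0], [-0.1, -0.22, -0.0, -0.96, 40.0], [-0.08, -0.22, -0.0, -0.96, 40.0]]
[[-0.07, -0.23, -0.0, -0.96, 40.0], [-0.05, -0.24, -0.0, -0.96, 40.0], [-0.03, -0.24, -0.0, -0.96, 40.0], [-0.01, -0.24, -0.0, -0.96, 40.0], [0.01, -0.24, -0.0, -0.96, 40.0]]
[[0.03, -0.24, -0.0, -0.96, 40.0], [0.05, -0.23, -0.0, -0.96, 40.0], [0.07, -0.23, -0.0, -0.96, 40.0], [0.09, -0.22, -0.0, -0.96, 40.0]]
```

```bash
python3 plan.py .428 .039 .36 86.25 40
```

```text
at [ 0.6247 -0.1033  0.3889] -5.02 F [-0.6  0.1 -0.5] open 28.0 t 28.9 | d [-0.1967  0.1423 -0.0289] turn 91.3
[[-0.22, -0.13, 0.03, -0.96, 40.0], [-0.21, -0.15, 0.03, -0.96, 40.0], [-0.19, -0.17, 0.03, -0.96, 40.0], [-0.18, -0.18, 0.03, -0.96, 40.0], [-0.16, -0.2, 0.03, -0.96, 40.0]]
[[-0.15, -0.21, 0.03, -0.96, 40.0], [-0.13, -0.22, 0.03, -0.96, 40.0], [-0.11, -0.23, 0.03, -0.96, 40.0], [-0.09, -0.24, 0.03, -0.96, 40.0], [-0.07, -0.25, 0.03, -0.96, 40.0]]
[[-0.05, -0.25, 0.03, -0.96, 40.0], [-0.03, -0.25, 0.03, -0.96, 40.0], [-0.01, -0.26, 0.03, -0.96, 40.0], [0.01, -0.26, 0.03, -0.96, 40.0], [0.04, -0.25, 0.03, -0.96, 40.0]]
[[0.06, -0.25, 0.03, -0.96, 40.0], [0.08, -0.24, 0.03, -0.96, 40.0], [0.1, -0.24, 0.03, -0.96, 40.0], [0.12, -0.23, 0.03, -0.96, 40.0]]
```

Request:
arm_command --pt "-0.22 -0.13 0 -0.96 40" --pt "-0.21 -0.15 0 -0.96 40" --pt "-0.19 -0.17 0 -0.96 40" --pt "-0.18 -0.18 0 -0.96 40" --pt "-0.16 -0.2 0 -0.96 40"

```text
t: 29.35
tool_pos: [0.5729, -0.0652, 0.3895]
eef_rot: [[0.944, 0.329, -0.001], [0.329, -0.944, 0.0], [-0.001, -0.0, -1.0]]
contact_force: [-0.8, 1.0, -0.4]
opening: 0.0399
grip_force: 0.0
```

Request:
arm_command --pt "-0.15 -0.21 0 -0.96 40" --pt "-0.13 -0.22 0 -0.96 40" --pt "-0.11 -0.23 0 -0.96 40" --pt "-0.09 -0.24 0 -0.96 40" --pt "-0.07 -0.25 0 -0.96 40"

```text
t: 29.85
tool_pos: [0.5208, -0.0276, 0.3895]
eef_rot: [[0.729, 0.684, -0.0], [0.684, -0.729, -0.0], [-0.0, -0.0, -1.0]]
contact_force: [-0.4, 0.2, 0.9]
opening: 0.0399
grip_force: 0.0
```

Request:
arm_command --pt "-0.05 -0.25 0.03 -0.96 40" --pt "-0.03 -0.25 0.03 -0.96 40" --pt "-0.01 -0.26 0.03 -0.96 40" --pt "0.01 -0.26 0.03 -0.96 40" --pt "0.04 -0.25 0.03 -0.96 40"

```text
t: 30.35
tool_pos: [0.4686, 0.0098, 0.382]
eef_rot: [[0.388, 0.922, -0.0], [0.922, -0.388, -0.0], [-0.0, -0.0, -1.0]]
contact_force: [-0.4, 0.3, -0.3]
opening: 0.0403
grip_force: 0.0
```

Request:
arm_command --pt "0.06 -0.25 0.03 -0.96 40" --pt "0.08 -0.24 0.03 -0.96 40" --pt "0.1 -0.24 0.03 -0.96 40" --pt "0.12 -0.23 0.03 -0.96 40" --pt "0 0 0 0 40"

```text
t: 30.85
tool_pos: [0.4267, 0.041, 0.3762]
eef_rot: [[0.065, 0.998, -0.0], [0.998, -0.065, -0.001], [-0.001, -0.0, -1.0]]
contact_force: [0.0, 0.9, 0.1]
opening: 0.04
grip_force: 0.0
```

Request:
arm_command --pt "0 0 0 0 40"

```text
t: 30.95
tool_pos: [0.428, 0.0397, 0.3764]
eef_rot: [[0.068, 0.998, 0.001], [0.998, -0.068, -0.001], [-0.0, 0.001, -1.0]]
contact_force: [-0.2, 0.0, 0.2]
opening: 0.0402
grip_force: 0.0
```

```bash
python3 plan.py .423 .039 .25 86.25 40 .6
```

```text
at [0.428  0.0397 0.3764] 86.09 F [-0.2  0.   0.2] open 40.2 t 30.9 | d [-0.005  -0.0007 -0.1264] turn 0.2
[[-0.0, -0.02, 0.51, -0.01, 40.0], [-0.0, -0.02, 0.51, -0.01, 40.0], [-0.0, -0.02, 0.51, -0.01, 40.0], [-0.0, -0.02, 0.51, -0.01, 40.0], [-0.0, -0.02, 0.51, -0.01, 40.0]]
```

Request:
arm_command --pt "0 -0.03 0.5 -0.01 40" --pt "0 -0.03 0.5 -0.01 40" --pt "0 -0.02 0.5 -0.01 40" --pt "0 -0.02 0.5 0 40" --pt "0 0 0.3 0 40"

```text
t: 31.45
tool_pos: [0.4225, 0.0395, 0.2594]
eef_rot: [[0.066, 0.998, -0.002], [0.998, -0.066, 0.0], [0.0, -0.002, -1.0]]
contact_force: [0.4, -0.3, 0.6]
opening: 0.0402
grip_force: 0.0
```

Request:
arm_command --pt "0 0 0.3 0 40" --pt "0 0 0.25 0 40" --pt "0 0 0.1 0 40" --pt "0 0 0 0 40"

```text
t: 31.85
tool_pos: [0.4228, 0.0401, 0.2283]
eef_rot: [[0.065, 0.998, -0.001], [0.998, -0.064, 0.0], [0.0, -0.001, -1.0]]
contact_force: [-0.2, 0.4, -0.1]
opening: 0.0398
grip_force: 0.0
```

Request:
arm_command --pt "0 0 0.06 0 40" --pt "0 0 0 0 20" --pt "0 0 0 0 0" --pt "0 0 0 0 0" --pt "0 0 0 0 0"

```text
t: 32.35
tool_pos: [0.4228, 0.0403, 0.2263]
eef_rot: [[0.064, 0.998, 0.0], [0.998, -0.064, -0.0], [-0.0, 0.0, -1.0]]
contact_force: [-2.4, -0.3, 5.2]
opening: 0.0096
grip_force: 58.6
```

Request:
arm_command --pt "0 0 -0.1 0 0" --pt "0 0 -0.3 0 0" --pt "0 0 -0.5 0 0" --pt "0 0 -0.5 0 0" --pt "0 0 0 0 0"

```text
t: 32.85
tool_pos: [0.4249, 0.0407, 0.2987]
eef_rot: [[0.064, 0.998, 0.007], [0.998, -0.064, -0.0], [0.0, 0.007, -1.0]]
contact_force: [0.4, -0.6, -1.3]
opening: 0.0094
grip_force: 58.6
```

Request:
arm_command --pt "0 0 -0.8 0 0" --pt "0 0 -0.8 0 0" --pt "0 0 -0.6 0 0" --pt "0 0 0 0 0" --pt "0 0 0 0 0"

```text
t: 33.35
tool_pos: [0.4225, 0.0401, 0.4048]
eef_rot: [[0.064, 0.998, -0.001], [0.998, -0.064, -0.0], [-0.0, -0.001, -1.0]]
contact_force: [0.0, -0.7, -1.9]
opening: 0.0097
grip_force: 58.9
```

```bash
python3 - <<'E'
from h import *
b=[.42155,.019,-.06537]; C=[.62005,-.1653,-.0846]
p=sense()["tool_pos"]; print("grip y on bar",(p[:2]-b[:2])@[-np.sin(b[2]),np.cos(b[2])])
print(sense()["wrist_torque"],W(C,[[0,.02,0]]))
s=grab_frame("side")[:,:,::-1]; cv2.imwrite("pics/s13.png",s)
for n in("rest","bar","carrier"): print(n,[(round(d["confidence"],2),np.round(d["location"],1).tolist()) for d in spot_point("side",n)[:2]])
E
python3 plan.py .6217 -.1454 .40 85.15 0 .8
```

```text
grip y on bar 0.021144467988759567
[-0.01375492  0.02326846 -0.01517442] [[ 0.62173998 -0.14537153  0.        ]]
rest [(0.86, [305.9, 225.2]), (0.28, [321.4, 309.8])]
bar [(0.6, [316.8, 161.4])]
carrier [(0.75, [243.3, 173.1])]
at [0.4221 0.04   0.4041] 86.34 F [-0.7  0.4 -2.1] open 9.4 t 33.5 | d [ 0.1996 -0.1854 -0.0041] turn -1.2
[[-0.49, 0.6, 0.01, 0.03, 0.0], [-0.49, 0.6, 0.01, 0.03, 0.0], [-0.49, 0.61, 0.01, 0.03, 0.0], [-0.49, 0.61, 0.01, 0.03, 0.0], [-0.49, 0.61, 0.01, 0.03, 0.0]]
[[-0.48, 0.61, 0.01, 0.03, 0.0], [-0.48, 0.61, 0.01, 0.03, 0.0]]
```

Request:
arm_command --pt "-0.48 0.6 0 0.03 0" --pt "-0.48 0.6 0 0.03 0" --pt "-0.49 0.61 0 0.03 0" --pt "-0.49 0.61 0 0.03 0" --pt "-0.49 0.61 0 0.03 0"

```text
t: 34.05
tool_pos: [0.5663, -0.0927, 0.4043]
eef_rot: [[0.077, 0.997, -0.002], [0.997, -0.077, 0.0], [0.0, -0.002, -1.0]]
contact_force: [0.7, 0.4, -1.5]
opening: 0.0096
grip_force: 58.9
```

Request:
arm_command --pt "-0.48 0.61 0 0.03 0" --pt "-0.48 0.61 0 0.03 0" --pt "0 0 0 0 0" --pt "0 0 0 0 0" --pt "0 0 0 0 0"

```text
t: 34.55
tool_pos: [0.6221, -0.1428, 0.4052]
eef_rot: [[0.081, 0.997, -0.001], [0.997, -0.081, 0.001], [0.001, -0.001, -1.0]]
contact_force: [-0.2, 0.5, -1.8]
opening: 0.0099
grip_force: 59.0
```

```bash
python3 - <<'E'
from h import *
s=grab_frame("side")[:,:,::-1]; cv2.imwrite("pics/s14.png",s)
x,y,w,h=190,80,128,96
m=crop(s,x,y,w,h,800,600)
p=sense()["tool_pos"]; B=[.6200,-.1653,-.0846]; z=p[2]+.012-.089-.0
overlay(m,"side",B,[((0,-.121,.089),(0,.121,.089)),((-.006,-.035,.089),(.006,-.035,.089)),((-.006,.035,.089),(.006,.035,.089))],800/w,x,y,(0,255,255),z)
overlay(m,"side",B,[((0,-.101,.0805),(0,-.101,.12)),((0,.101,.0805),(0,.101,.12))],800/w,x,y,(255,0,255))
cv2.imwrite("pics/a14.png",m)
E
python3 plan.py .6218 -.1444 .31 85.15 0 .5
```

```text
at [ 0.6221 -0.1426  0.4058] 85.4 F [-1.2 -0.3 -1.4] open 9.5 t 34.6 | d [-0.0003 -0.0018 -0.0958] turn -0.2
[[-0.01, -0.0, 0.48, 0.01, 0.0], [-0.01, -0.0, 0.48, 0.01, 0.0], [-0.01, -0.0, 0.48, 0.01, 0.0], [-0.01, -0.0, 0.48, 0.01, 0.0]]
```

View pics/a14.png

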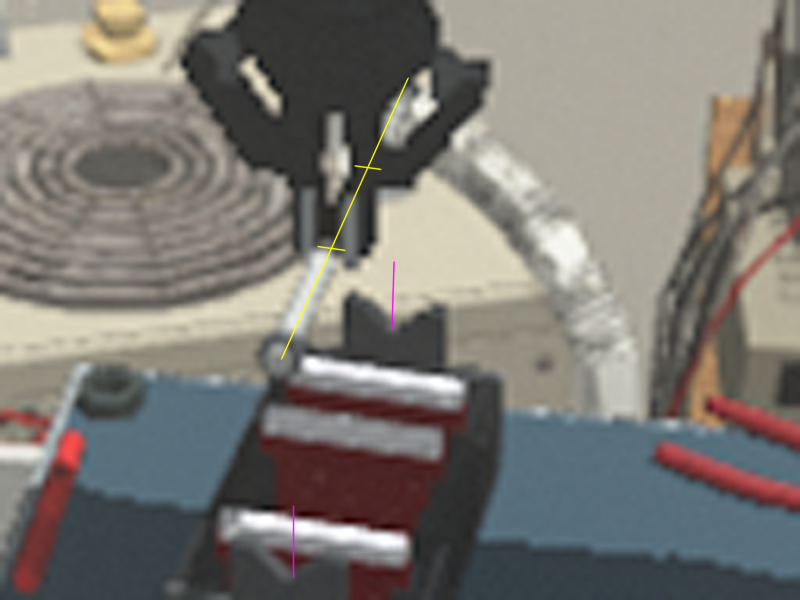

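Request:
arm_command --pt "0 0 0.5 0.02 0" --pt "0 0.02 0.5 0.02 0" --pt "0.0 0 0.5 0 0" --pt "-0.02 0 0.4 0 0" --pt "-0.02 0 0.2 0 0"

```text
t: 35.1
tool_pos: [0.622, -0.1452, 0.2995]
eef_rot: [[0.084, 0.996, -0.002], [0.996, -0.084, -0.0], [-0.0, -0.002, -1.0]]
contact_force: [0.1, -0.2, -1.1]
opening: 0.0098
grip_force: 59.0
```

Request:
arm_command --pt "0 0 0.1 0 0" --pt "0 0 0.05 0 0" --pt "0 0 0 0 0"

```text
t: 35.4
tool_pos: [0.6238, -0.1459, 0.2942]
eef_rot: [[0.085, 0.996, 0.001], [0.996, -0.085, -0.0], [-0.0, 0.001, -1.0]]
contact_force: [-0.4, -0.6, -1.6]
opening: 0.0092
grip_force: 59.0
```

Request:
arm_command --pt "0 0 0.05 0 0" --pt "0 0 0.05 0 0" --pt "0 0 0 0 0"

```text
t: 35.7
tool_pos: [0.6237, -0.1461, 0.2896]
eef_rot: [[0.086, 0.996, 0.001], [0.996, -0.086, -0.001], [-0.001, 0.001, -1.0]]
contact_force: [-2.2, 0.9, 3.0]
opening: 0.0094
grip_force: 59.7
```

Request:
arm_command --pt "0 0 0.04 0 0" --pt "0 0 0 0 0"

```text
t: 35.9
tool_pos: [0.6238, -0.1461, 0.2894]
eef_rot: [[0.086, 0.996, 0.002], [0.996, -0.086, -0.001], [-0.001, 0.003, -1.0]]
contact_force: [-4.1, -0.9, 10.8]
opening: 0.0096
grip_force: 60.5
```

Request:
arm_command --pt "0 -0.04 0 0 0" --pt "0 0 0 0 0"

```text
t: 36.1
tool_pos: [0.6218, -0.1459, 0.2876]
eef_rot: [[0.086, 0.996, 0.002], [0.996, -0.086, -0.001], [-0.0, 0.002, -1.0]]
contact_force: [-2.0, 0.5, 5.8]
opening: 0.0096
grip_force: 59.9
```

Request:
arm_command --pt "0 -0.02 0.02 0 0" --pt "0 0 0 0 0"

```text
t: 36.3
tool_pos: [0.6215, -0.1459, 0.2873]
eef_rot: [[0.086, 0.996, 0.004], [0.996, -0.086, -0.001], [-0.0, 0.004, -1.0]]
contact_force: [-1.2, -0.6, 7.3]
opening: 0.0098
grip_force: 60.1
```

Request:
arm_command --pt "0 0 0 0 14" --pt "0 0 0 0 30" --pt "0 0 0 0 40" --pt "0 0 0 0 40"

```text
t: 36.7
tool_pos: [0.6203, -0.1459, 0.2847]
eef_rot: [[0.086, 0.996, -0.001], [0.996, -0.086, 0.0], [0.0, -0.001, -1.0]]
contact_force: [0.0, -1.0, -0.1]
opening: 0.04
grip_force: 0.0
```

Request:
arm_command --pt "0 0 -0.4 0 40" --pt "0 0 -0.9 0 40" --pt "0 0 -0.9 0 40" --pt "0 0 -0.9 0 40" --pt "0 0 -0.9 0 40"

```text
t: 37.2
tool_pos: [0.6201, -0.1458, 0.4871]
eef_rot: [[0.086, 0.996, 0.0], [0.996, -0.086, -0.0], [-0.0, 0.0, -1.0]]
contact_force: [0.9, 0.4, -1.2]
opening: 0.0399
grip_force: 0.0
```

Request:
arm_command --pt "0.8 -0.2 0 0 40" --pt "0.8 -0.2 0 0 40" --pt "0.8 -0.2 0 0 40" --pt "0.8 -0.2 0 0 40" --pt "0 0 0 0 40"

```text
t: 37.7
tool_pos: [0.5925, 0.025, 0.4861]
eef_rot: [[0.073, 0.997, 0.001], [0.997, -0.073, 0.003], [0.003, 0.0, -1.0]]
contact_force: [-0.7, -0.9, 0.2]
opening: 0.0396
grip_force: 0.0
```

Run:
```python
from h import *
s=grab_frame("side")[:,:,::-1];t=grab_frame("top")[:,:,::-1]
cv2.imwrite("pics/a15.png",np.vstack([np.hstack([crop(s,195,120,104,78),crop(t,270,128,104,78)]),np.hstack([crop(s,152,100,240,180),crop(t,130,105,260,180)])]))
print([(round(d["confidence"],2),np.round(d["location"],1).tolist()) for d in spot_point("side","bar")[:2]],proj("side",W([.62005,-.1653,-.0846],[[0,0,.299]])))
```

```text
[(0.5, [245.8, 153.0]), (0.3, [308.2, 223.2])] [[244.85078449 148.52499671]]
```

View pics/a15.png

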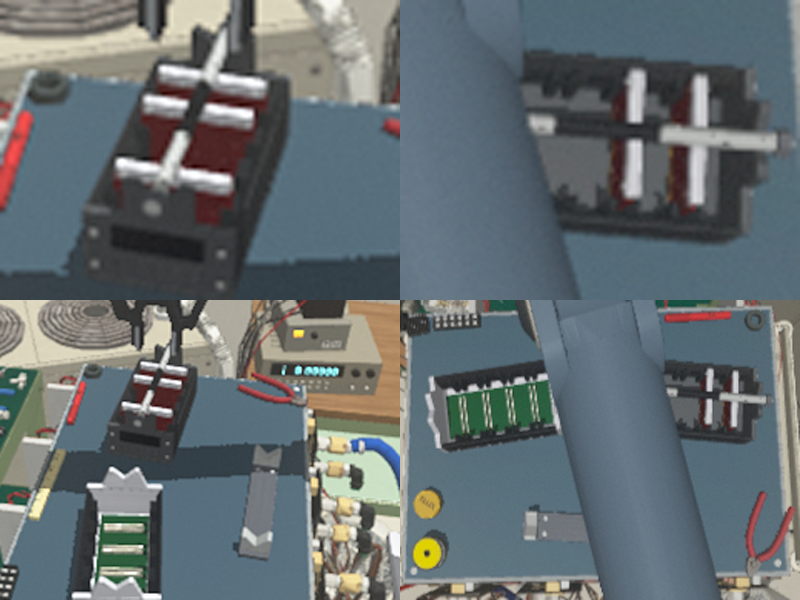

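Run:
```python
from h import *
C=[.62005,-.1653,-.0846]
print(proj("side",W(C,[[0,.1155,.299]])),(234.5,173.8),proj("top",W(C,[[0,-.1155,.299]])),(370.1,165.2))
print(sense()["contact_force"],finish_job())
```

```text
[[235.13382693 172.77436321]] (234.5, 173.8) [[368.75119988 163.68959247]] (370.1, 165.2)
the job is handed in; nothing more can be done
[ 0.09741364 -0.10246946  0.18258931] None
```

The job is handed in: three cards were in the cage, all three now stand fully down in transport rack slots −63, −21 and +63 mm, and the bar lies in both of the rack's V notches, matching its expected position in both cameras to about 2 pixels.

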